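# Unstack the washed lids and close the canister set

## Task

The lids of the four enamel canisters have been washed and left piled on the ceramic trivet. Take the pile apart and close every canister with its own lid, the one that matches its size, each sitting level and fully down over the rim, so that no ash or dust gets in. Leave the canisters and the steel cup standing where they are.

Things in the scene. Friction and masses are not known exactly. Their poses are not given: they have to be found in the camera images.
- lid_1_centre (a point): Smallest of 4 white enamel cap lids, top of the pile. Flat top 79 mm across, skirt flaring to 87 mm at its lower edge, 31 mm high, hollow below (28 mm deep, wall 2.5 mm; the next lid's knob stands free in it). Black knob on the top's middle, 26 mm across, 22 mm high. Point: on the axis, 4.5 mm below the flat top, 26.5 mm above the skirt's edge; z up. Loose, about 60 g.
- lid_2_centre (a point): Second smallest of 4 white enamel cap lids, piled between the smallest and the second largest lid. Flat top 105 mm across, skirt flaring to 113 mm at its lower edge, 31 mm high, hollow below (28 mm deep, wall 2.5 mm; the next lid's knob stands free in it). Black knob on the top's middle, 26 mm across, 22 mm high. Point: on the axis, 4.5 mm below the flat top, 26.5 mm above the skirt's edge; z up. Loose, about 90 g.
- lid_3_centre (a point): Second largest of 4 white enamel cap lids, piled between the second smallest and the largest lid. Flat top 131 mm across, skirt flaring to 139 mm at its lower edge, 31 mm high, hollow below (28 mm deep, wall 2.5 mm; the next lid's knob stands free in it). Black knob on the top's middle, 26 mm across, 22 mm high. Point: on the axis, 4.5 mm below the flat top, 26.5 mm above the skirt's edge; z up. Loose, about 130 g.
- lid_4_centre (a point): Largest of 4 white enamel cap lids, bottom of the pile, on a round terracotta trivet 12 mm thick. Flat top 157 mm across, skirt flaring to 165 mm at its lower edge, 31 mm high, hollow below (28 mm deep, wall 2.5 mm; the next lid's knob stands free in it). Black knob on the top's middle, 26 mm across, 22 mm high. Point: on the axis, 4.5 mm below the flat top, 26.5 mm above the skirt's edge; z up. Loose, about 170 g.
- mouth_1 (a point): Smallest of 4 open, empty, round white enamel canisters, straight-sided, 66 mm across, wall 3 mm, 72 mm high, loose, about 280 g. Point: centre of its mouth, level with the rim; z up. The smallest lid goes over the outside of the rim with 4 to 8 mm of play all round until its top rests on the rim, its point then 1.5 mm below this one.
- mouth_2 (a point): Second smallest of 4 open, empty, round white enamel canisters, straight-sided, 92 mm across, wall 3 mm, 80 mm high, loose, about 420 g. Point: centre of its mouth, level with the rim; z up. The second smallest lid goes over the outside of the rim with 4 to 8 mm of play all round until its top rests on the rim, its point then 1.5 mm below this one.
- mouth_3 (a point): Second largest of 4 open, empty, round white enamel canisters, straight-sided, 118 mm across, wall 3 mm, 88 mm high, loose, about 560 g. Point: centre of its mouth, level with the rim; z up. The second largest lid goes over the outside of the rim with 4 to 8 mm of play all round until its top rests on the rim, its point then 1.5 mm below this one.
- mouth_4 (a point): Largest of 4 open, empty, round white enamel canisters, straight-sided, 144 mm across, wall 3 mm, 96 mm high, loose, about 700 g. Point: centre of its mouth, level with the rim; z up. The largest lid goes over the outside of the rim with 4 to 8 mm of play all round until its top rests on the rim, its point then 1.5 mm below this one.
- cup: Plain stainless steel drinking cup with a small wire handle, 68 mm across the mouth, narrower at the foot, 80 mm high, no lid, standing loose on the table beyond the middle of the canisters; leave it alone. Origin at the centre of its underside.
Not all that is in view belongs to the job. Leave any brown look-alike of the part that bears lid_2_centre alone. What is shaped like the part that bears lid_3_centre but brown is not meant.

How it is judged (in metres and radians):
At the end, for the whole second after the job is handed in: Each lid rests released and still on the canister of its own size: within 11 mm of its axis, down on the rim within 5 mm, level within 4 degrees. Canisters upright within 4 degrees; canisters and cup within 30 mm of where they stood (horizontal distance between lid_1_centre and mouth_1 below 0.011 m and z of lid_1_centre in the frame of mouth_1 between -0.0065 and 0.0035 m and angle between each of lid_1_centre, mouth_1, lid_2_centre, mouth_2, lid_3_centre, mouth_3, lid_4_centre, mouth_4's own z axis and vertical below 0.07 rad and distance of each of mouth_1, mouth_2, mouth_3, mouth_4, cup from where it was at the start of the episode below 0.03 m and linear speed of each of lid_1, canister_1, lid_2, canister_2, lid_3, canister_3, lid_4, canister_4 below 0.01 m/s and contact force between the fingers and lid_1 below 0.1 N and horizontal distance between lid_2_centre and mouth_2 below 0.011 m and z of lid_2_centre in the frame of mouth_2 between -0.0065 and 0.0035 m and contact force between the fingers and lid_2 below 0.1 N and horizontal distance between lid_3_centre and mouth_3 below 0.011 m and z of lid_3_centre in the frame of mouth_3 between -0.0065 and 0.0035 m and contact force between the fingers and lid_3 below 0.1 N and horizontal distance between lid_4_centre and mouth_4 below 0.011 m and z of lid_4_centre in the frame of mouth_4 between -0.0065 and 0.0035 m and contact force between the fingers and lid_4 below 0.1 N); the robot touches nothing.
It fails at once if the cup is shifted more than 30 mm or knocked over (distance of cup from where it was at the start of the episode above 0.03 m or angle between cup's own z axis and vertical above 0.5 rad).
It fails at once if a canister is shifted more than 30 mm or tipped over (distance of any of mouth_1, mouth_2, mouth_3, mouth_4 from where it was at the start of the episode above 0.03 m or angle between any of mouth_1, mouth_2, mouth_3, mouth_4's own z axis and vertical above 0.4 rad).
It also fails if it takes over 133 s, if anything falls off the work surface, if the arm or the gripper's body presses on something with over 40 N, if the wrist force passes 120 N, or if a joint passes its speed limit or range.

## Robot

A 6-joint arm with a two-finger parallel gripper is mounted at the origin on the work surface. World frame = base frame: x ahead of the robot, y to its left, z up, the work surface at z = 0. Lengths are in m, angles in degrees, forces in N, time in s.
With the tool pointing down it reaches from about 0.325 to 0.9 m from the base axis. Payload 3.5 kg.
Tool frame: the origin (TCP) lies on the mounting face of the last link; the fingertips stand 173 mm ahead of it and the grasp point (between the pads) lies 155 mm ahead of it (grasp_offset is the y of the grasp point in the tool frame, in m); y points along the fingers, z is the direction in which the jaws open and shut, and the axes are right-handed (so a half turn about y gives the same grasp; the last joint's range is limited). The gripper opens to 85 mm and grips with 20 to 120 N. Pads are 22 mm wide; open, the fingers measure 114 mm over their backs; the gripper's body (76 mm by 85 mm) begins 54 mm behind the grasp point. The pads swing forward as they close: fully open they stand 13 mm farther back than shut.
Start: joints at [-69.695, 15.837, -1.513, 72.651, 0, 84.076], TCP at [0.276, -0.561, 0.405] pointing down, gripper open.
Joint ranges: [-178.77, 178.77], [-48.84, 107.48], [-61.69, 71.31], [-111.58, 123.2], [-90, 87.43], [-180, 180]. Speed limits (degrees/s): [147.25, 147.25, 180, 180, 180, 180].

## Interface

Orientations are given as a 3x3 rotation matrix whose columns are the frame's x, y, z axes.
In Python, from cell import read_state, get_image, sign_off, grasp_offset gives the robot as it stands. The module is installed in compiled form; this text tells all that it offers.
- The arm moves only by the tool step_arm, never from a script. Its argument "commands" is a list of rows, each a list of 6 numbers: the shift along the tool's x, y, z in m, then the turn, a rotation vector about the tool's x, y, z in degrees. In form: [[tx, ty, tz, ax, ay, az], ...]. A call has 1 to 20 rows; each row shifts and turns the commanded pose from where the row before left it, along the tool's axes as they then stand; what a row does not reach is not made up. A row lasts 1/10 s, in which the tool goes at most 50 mm and 8.59 degrees, less where a joint would pass 70% of its speed; a pose out of reach is approached as far as the arm can. A call with a gripper value outside its range is refused whole. "gripper" is the gripper's target within -1 to 1 (fully open at 1, half-way at 0, shut at -1), set as the call begins (left out, the last holds). The fingers move at their own pace and stop on an object; the grip force is fixed at half the most. Time passes only in rows, so rows that do not move let the fingers close. It gives the time, the measured TCP pose, the force and the opening at its end, in the units of the state.
- read_state(): the state, without advancing time (a new reading comes with each control period).
- get_image(name): name is "scene" or "top" or "wrist"; returns a dict with "image" (400x640x3 uint8, red, green, blue), "fovy" (degrees; the focal length in pixels is half the picture's height over the tangent of half this angle, whatever the lens; pixels are square), "cx", "cy" (the principal point, pixels), "origin" and "orientation" of the camera in the world. Camera axes: x right, y up, looking along -z (the intrinsics and any distortion apply to the point x, -y, -z); pixel columns grow to the right and rows downward; lengths in m; the calibration is good to about 2 mm. A picture is of the moment at which its call begins. There is no depth.
- sign_off(): hands the job in, once; it reports no verdict.
The state is a dict: "time": time; "joints": joint angles; "qvel": joint speeds; "effort": joint torques, N m; "eef_pos": TCP position; "orientation": TCP orientation; "contact_force": force on the tool from outside, world axes, zero at the start; "ft_torque": the same for the moment, N m; "finger_gap": opening from 0.0 (shut) to 1.0 (fully open).
Only numpy, scipy, OpenCV 4.12 (cv2) and the standard library are available. Lean on these libraries where they do the work, as an engineer would, in place of code of your own. Each camera call takes 0.05 s, during which the arm holds its last target.

## Working session

There is one attempt and no reset: what is moved stays moved. The work goes in short steps, Python scripts to look and compute and a tool call to move; the robot and the scene stay as the last step left them, time stands still between calls to the robot, and variables do not carry over. Pictures are saved under pics/ and viewed, and the job is handed in when it is done.

Besides the shell and the picture viewer there is one more tool, called after ">>>" as a command line: name --pt "numbers of a row" for each row, then --argument value for the rest. step_arm: Moves the arm, as the interface text tells. Its arguments: {"type":"object","properties":{"commands":{"type":"array"},"gripper":{"type":"number"}},"required":["commands"]}

```bash
mkdir -p pics; python3 - <<'E'
from cell import *
import cv2
s=read_state();print(s);print(grasp_offset)
for n in ["scene","top","wrist"]:
    d=get_image(n);cv2.imwrite(f"pics/{n}0.png",d["image"][:,:,::-1])
    print(n,{k:v for k,v in d.items() if k!="image"})
E
```

```text
{'time': 0.0, 'joints': array([-6.96933832e+01,  1.58792083e+01, -1.59801635e+00,  7.26520913e+01,
       -6.47932677e-04,  8.40743587e+01]), 'qvel': array([-0.07032364, -0.02324706, -0.02751723, -0.00924102,  0.08641673,
        0.10717655]), 'effort': array([ 3.82419857e-04, -4.45509446e+01,  2.95201170e+01,  1.64081290e-02,
       -1.01863207e-04, -1.48959106e-06]), 'eef_pos': array([ 0.27609494, -0.56026522,  0.40354755]), 'orientation': array([[-8.97009737e-01, -7.93879434e-04,  4.42010068e-01],
       [-4.42010726e-01,  2.11278814e-03, -8.97007277e-01],
       [-2.21757999e-04, -9.99997453e-01, -2.24609476e-03]]), 'contact_force': array([ 0.26617525, -0.445075  , -0.95410948]), 'ft_torque': array([-0.06115901,  0.00571631,  0.04800796]), 'finger_gap': 0.997378025457028}
0.1547
scene {'fovy': 55.811125526373736, 'cx': 321.0944163612558, 'cy': 196.743719775075, 'origin': array([1.44678408, 0.40572338, 0.74006524]), 'orientation': array([[-0.2743709 , -0.49670882,  0.82340814],
       [ 0.9615151 , -0.12882204,  0.24268003],
       [-0.0144682 ,  0.85830369,  0.51293805]])}
top {'fovy': 43.887350049323445, 'cx': 320.566063651521, 'cy': 195.88034112618251, 'origin': array([0.38549802, 0.1058559 , 1.61244768]), 'orientation': array([[ 0.02047853,  0.99834391, -0.05375941],
       [-0.99973585,  0.02100895,  0.00932002],
       [ 0.01043401,  0.05355434,  0.99851042]])}
wrist {'fovy': 71.02313760900711, 'cx': 315.2766364989026, 'cy': 196.72569786776634, 'origin': array([ 0.33519575, -0.53095803,  0.37385892]), 'orientation': array([[ 0.44225939,  0.86494923,  0.23721185],
       [-0.89688477,  0.42712333,  0.11473169],
       [-0.00208163, -0.26349287,  0.9646591 ]])}
```

View pics/scene0.png

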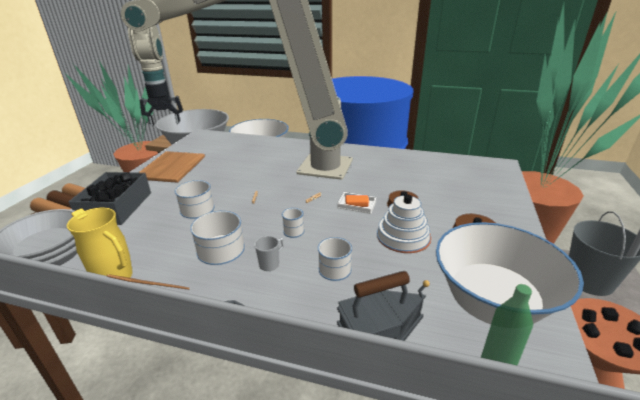

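View pics/top0.png

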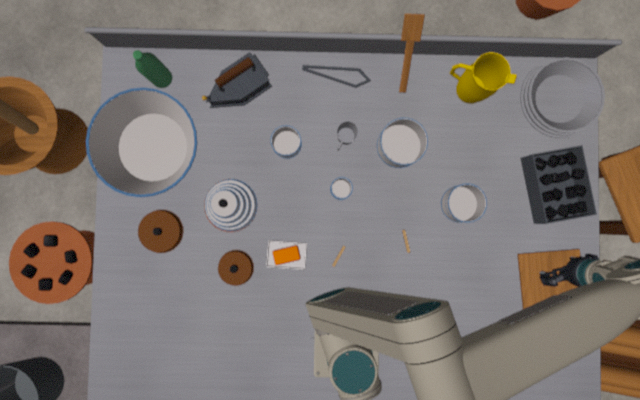

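View pics/wrist0.png

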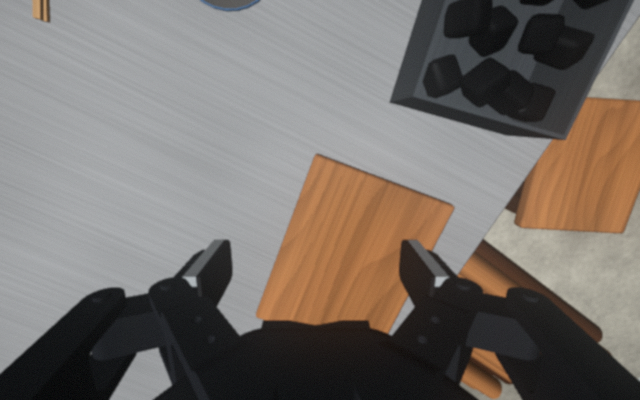

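```bash
python3 - <<'E'
import cv2
im=cv2.imread("pics/top0.png")
cv2.imwrite("pics/c1.png",cv2.resize(im[160:290,130:290],None,fx=5,fy=4.6,interpolation=cv2.INTER_CUBIC) if 0 else cv2.resize(im[170:290,130:290],None,fx=5,fy=5,interpolation=cv2.INTER_CUBIC))
cv2.imwrite("pics/c2.png",cv2.resize(im[110:230,260:500],None,fx=3.3,fy=3.3,interpolation=cv2.INTER_CUBIC))
im=cv2.imread("pics/scene0.png")
cv2.imwrite("pics/c3.png",cv2.resize(im[170:290,165:445],None,fx=2.85,fy=2.85,interpolation=cv2.INTER_CUBIC))
E
```

```text
(no output)
```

View pics/c1.png

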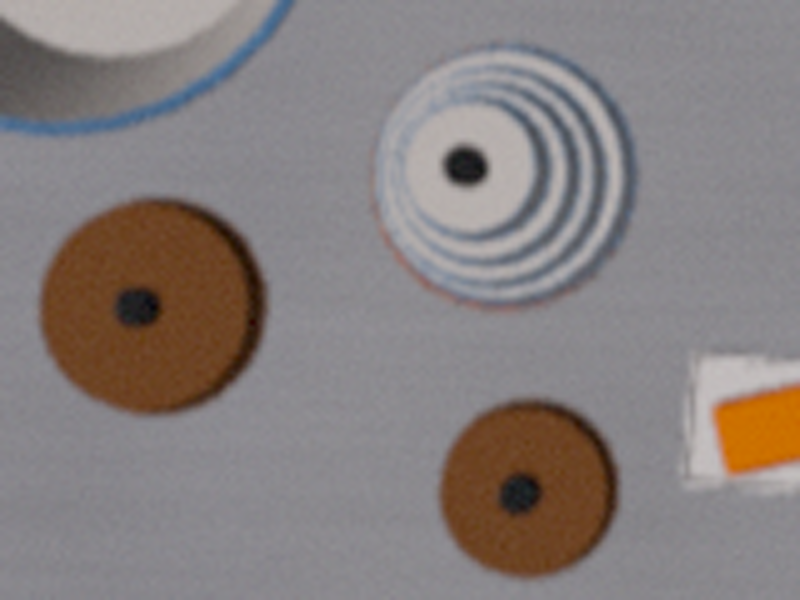

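View pics/c2.png

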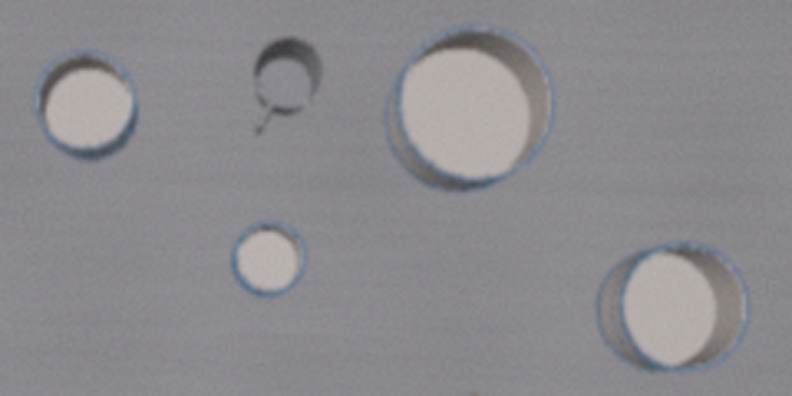

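View pics/c3.png

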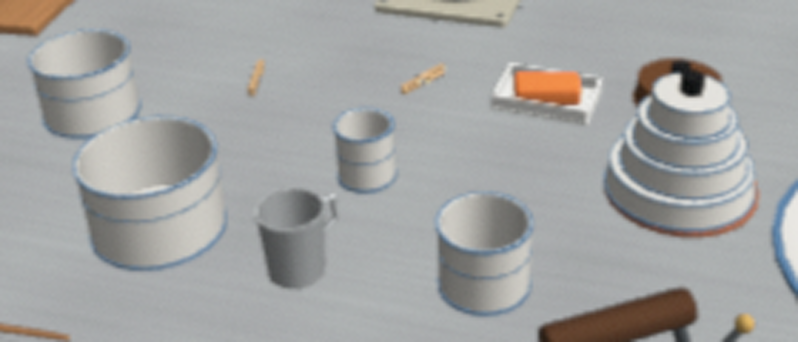

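```bash
cat > h.py <<'E'
import numpy as np, cv2
from cell import read_state,get_image,sign_off,grasp_offset
def ray(d,px):
    px=np.atleast_2d(np.asarray(px,float))
    f=200/np.tan(np.radians(d["fovy"]/2))
    v=np.c_[(px[:,0]-d["cx"])/f,-(px[:,1]-d["cy"])/f,-np.ones(len(px))]
    return v@d["orientation"].T
def onz(d,px,z):
    v=ray(d,px);o=d["origin"];t=(z-o[2])/v[:,2]
    return (o+v*t[:,None])[:,:2]
def proj(d,P):
    f=200/np.tan(np.radians(d["fovy"]/2))
    c=(np.atleast_2d(P)-d["origin"])@d["orientation"]
    return np.c_[d["cx"]-f*c[:,0]/c[:,2],d["cy"]+f*c[:,1]/c[:,2]]
def circ(pts,R,c0,span=0.03,tol=0.002):
    # known-radius circle: vote then least squares
    from scipy.optimize import least_squares
    best=None
    for dx in np.arange(-span,span,0.001):
        for dy in np.arange(-span,span,0.001):
            r=np.hypot(pts[:,0]-c0[0]-dx,pts[:,1]-c0[1]-dy)
            n=(np.abs(r-R)<tol).sum()
            if best is None or n>best[0]:best=(n,c0[0]+dx,c0[1]+dy)
    c=np.array(best[1:])
    q=pts[np.abs(np.hypot(*(pts-c).T)-R)<tol*2]
    s=least_squares(lambda p:np.hypot(*(q-p).T)-R,c,loss='soft_l1',f_scale=0.001)
    return s.x,best[0],len(q),np.sqrt(np.mean(s.fun**2))
def blue(im):
    im=im.astype(int);return (im[:,:,2]-im[:,:,0])>18
def knob(d,box,thr=70):
    x0,x1,y0,y1=box
    m=(d["image"][y0:y1,x0:x1].max(2)<thr).astype(np.uint8)
    n,l,s,c=cv2.connectedComponentsWithStats(m)
    i=1+np.argmax(s[1:,4]);return c[i]+[x0,y0],s[i]
E
python3 - <<'E'
from h import *
d=get_image("top");b=blue(d["image"]);print(b.sum())
for n,px,R,h in [(1,(341,189),.033,.072),(2,(287,143),.046,.080),(3,(466,203),.059,.088),(4,(403,143),.072,.096)]:
    y,x=np.nonzero(b);k=np.hypot(x-px[0],y-px[1])<35
    p=onz(d,np.c_[x,y][k],h); print(n,circ(p,R-.001,onz(d,px,h)[0]))
k,s=knob(d,(205,255,180,230));print(k,s,onz(d,k,.158))
E
```

```text
3821
1 (array([0.49502235, 0.02764535]), np.int64(67), 103, np.float64(0.001984567393791576))
2 (array([0.63869867, 0.20430533]), np.int64(65), 116, np.float64(0.002275577369230102))
3 (array([ 0.45645832, -0.35968428]), np.int64(113), 169, np.float64(0.0019128903460705663))
4 (array([ 0.64252886, -0.16130585]), np.int64(106), 168, np.float64(0.0019026235863953238))
[222.725 202.825] [14 20  8  7 40] [[0.43743631 0.37809978]]
```

>>> step_arm --pt "0 0 0 0 -8.5 0" --pt "0 0 0 0 -8.5 0" --pt "0 0 0 0 -8.5 0" --pt "0 0 0 0 -8.5 0" --pt "0 0 0 0 -8.5 0" --pt "0 0 0 0 -8.5 0" --pt "0 0 0 0 -8.5 0" --pt "0 0 0 0 -8.5 0" --pt "0 0 0 0 -8.5 0" --pt "0 0 0 0 -8.5 0" --pt "0 0 0 0 -8.5 0" --pt "0 0 0 0 -8.5 0" --pt "0 0 0 0 -8.5 0" --pt "0 0 0 0 -8.5 0" --pt "0 0 0 0 -8.5 0" --pt "0 0 0 0 -8.5 0" --pt "0 0 0 0 -8.5 0" --pt "0 0 0 0 -8.5 0" --pt "0 0 0 0 -0.8 0" --pt "0 0 0 0 0 0" --gripper 1

```text
time: 2.2
eef_pos: [0.2762, -0.5606, 0.4045]
orientation: [[1.0, -0.0, 0.002], [-0.002, 0.0, 1.0], [-0.0, -1.0, 0.0]]
contact_force: [0.3, 0.3, -0.8]
finger_gap: 1.005
```

>>> step_arm --pt "0.008 0 0.047 0 0 0" --pt "0.008 0 0.047 0 0 0" --pt "0.008 0 0.047 0 0 0" --pt "0.008 0 0.047 0 0 0" --pt "0.008 0 0.047 0 0 0" --pt "0.008 0 0.047 0 0 0" --pt "0.008 0 0.047 0 0 0" --pt "0.008 0 0.047 0 0 0" --pt "0.008 0 0.047 0 0 0" --pt "0.008 0 0.047 0 0 0" --pt "0.008 0 0.047 0 0 0" --pt "0.008 0 0.047 0 0 0" --pt "0.008 0 0.047 0 0 0" --pt "0.008 0 0.047 0 0 0" --pt "0.008 0 0.047 0 0 0" --pt "0.008 0 0.047 0 0 0" --pt "0.008 0 0.047 0 0 0" --pt "0.008 0 0.047 0 0 0" --pt "0.008 0 0.037 0 0 0" --pt "0 0 0 0 0 0"

```text
time: 4.2
eef_pos: [0.4285, 0.3262, 0.4046]
orientation: [[1.0, 0.001, -0.003], [0.003, 0.002, 1.0], [0.001, -1.0, 0.002]]
contact_force: [-0.2, -1.0, -0.2]
finger_gap: 1.004
```

```bash
python3 - <<'E'
from h import *
s=read_state();print(s["time"],s["joints"].round(1),s["eef_pos"],s["orientation"].round(4),s["contact_force"])
d=get_image("wrist");print(d["origin"],d["orientation"].round(3));cv2.imwrite("pics/w1.png",d["image"][:,:,::-1])
d=get_image("scene");im=d["image"].copy()
for c,R,h in [((.4950,.0276),.033,.072),((.6387,.2043),.046,.08),((.4565,-.3597),.059,.088),((.6425,-.1613),.072,.096),((.4374,.3781),.0435,.105),((.4374,.3781),.0565,.074),((.4374,.3781),.0695,.043),((.4374,.3781),.0825,.012)]:
    a=np.linspace(0,6.283,60);P=np.c_[c[0]+R*np.cos(a),c[1]+R*np.sin(a),0*a+h]
    cv2.polylines(im,[np.round(proj(d,P)*8).astype(int)],True,(255,0,0),1,cv2.LINE_AA,3)
cv2.imwrite("pics/s1.png",cv2.resize(im[170:290,165:445],None,fx=2.85,fy=2.85,interpolation=cv2.INTER_CUBIC)[:,:,::-1])
E
```

```text
4.2 [ 30.4   7.  -12.4  70.5   0.1  30.2] [0.4285152  0.32622591 0.40461826] [[ 1.      0.0014 -0.0027]
 [ 0.0027  0.002   1.    ]
 [ 0.0014 -1.      0.002 ]] [-0.21099775 -0.9711272  -0.17888016]
[0.36130137 0.32594547 0.37472081] [[-0.003 -0.964 -0.265]
 [ 1.    -0.002 -0.003]
 [ 0.002 -0.265  0.964]]
```

View pics/w1.png

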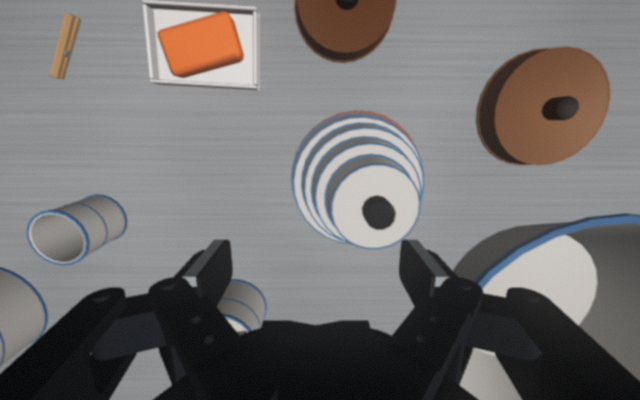

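View pics/s1.png

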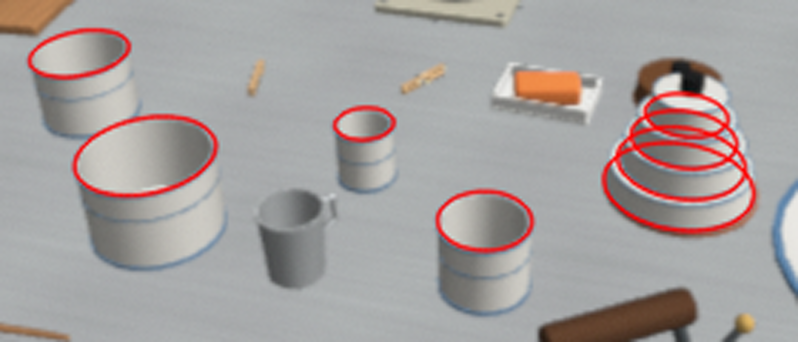

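>>> step_arm --pt "0 0 0 0 0 0" --pt "0.004 0 0.02 0 0 0" --pt "0.004 0 0.02 0 0 0" --pt "0 0 0 0 0 0" --pt "0 0 0 0 0 0"

```text
time: 4.8
eef_pos: [0.4356, 0.3612, 0.4047]
orientation: [[1.0, -0.0, 0.001], [-0.001, -0.001, 1.0], [-0.0, -1.0, -0.001]]
contact_force: [-0.5, -0.5, 0.1]
finger_gap: 1.001
```

```bash
python3 - <<'E'
from h import *
s=read_state();print(s["time"],s["eef_pos"],s["orientation"].round(4))
d=get_image("wrist");cv2.imwrite("pics/w2.png",d["image"][:,:,::-1])
E
```

```text
4.8 [0.435615   0.36122129 0.40473911] [[ 1.e+00 -5.e-04  9.e-04]
 [-9.e-04 -9.e-04  1.e+00]
 [-5.e-04 -1.e+00 -9.e-04]]
```

View pics/w2.png

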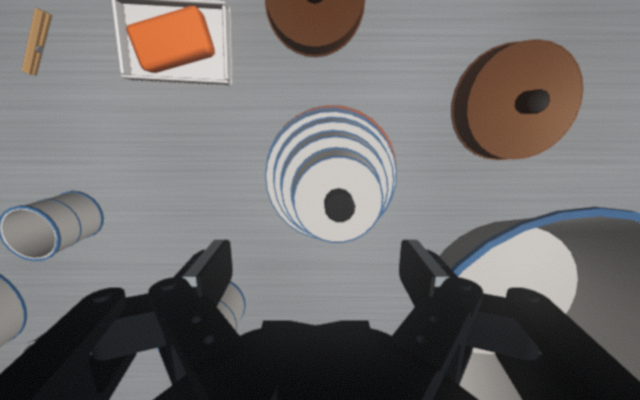

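```bash
python3 - <<'E'
from h import *
d=get_image("wrist")
k,s=knob(d,(300,380,170,245));print(k,s,onz(d,k,.158),onz(d,k,.15))
b=blue(d["image"]);y,x=np.nonzero(b);kk=(x>255)&(x<405)&(y>95)&(y<250);P=np.c_[x,y][kk]
for n,R,z in [(1,.0435,.105),(2,.0565,.074),(3,.0695,.043),(4,.0825,.012)]:
    print(n,circ(onz(d,P,z),R-.0005,np.array([.4374,.378]),tol=.0012))
d=get_image("top")
b=blue(d["image"]);y,x=np.nonzero(b);kk=np.hypot(x-230,y-204)<32;P=np.c_[x,y][kk]
for n,R,z in [(1,.0435,.105),(2,.0565,.074),(3,.0695,.043),(4,.0825,.012)]:
    print(n,circ(onz(d,P,z),R-.0005,np.array([.4374,.378]),tol=.0012))
E
```

```text
[338.93802817 205.11408451] [ 25  20  29  31 710] [[0.43436907 0.379878  ]] [[0.43680728 0.38057455]]
1 (array([0.43664306, 0.38080908]), np.int64(322), 426, np.float64(0.0009731379186973114))
2 (array([0.43456988, 0.37929707]), np.int64(354), 478, np.float64(0.0010315907476925728))
3 (array([0.44761631, 0.38689207]), np.int64(381), 665, np.float64(0.001276381466733253))
4 (array([0.45124388, 0.38390352]), np.int64(431), 716, np.float64(0.0012483496947736108))
1 (array([0.46642851, 0.3496638 ]), np.int64(16), 25, np.float64(0.0011905982294349534))
2 (array([0.45237366, 0.3510052 ]), np.int64(19), 31, np.float64(0.0013451921623723086))
3 (array([0.44171589, 0.36325072]), np.int64(25), 36, np.float64(0.0011850426456684335))
4 (array([0.43739654, 0.37970899]), np.int64(34), 51, np.float64(0.001170743934489125))
```

>>> step_arm --pt "0.001 0 0.01 0 0 0" --pt "0 0 0.009 0 0 0" --pt "0 0.02 0 0 0 0" --pt "0 0.02 0 0 0 0" --pt "0 0.015 0 0 0 0" --pt "0 0 0 0 0 0" --pt "0 0 0 0 0 0" --pt "0 0 0 0 0 0"

```text
time: 5.75
eef_pos: [0.4372, 0.382, 0.3509]
orientation: [[1.0, 0.002, -0.001], [0.001, 0.001, 1.0], [0.002, -1.0, 0.001]]
contact_force: [0.5, 0.1, 0.2]
finger_gap: 0.998
```

```bash
python3 - <<'E'
from h import *
s=read_state();print(s["eef_pos"])
d=get_image("wrist");cv2.imwrite("pics/w3.png",d["image"][:,:,::-1])
E
```

```text
[0.43715686 0.38198502 0.35085514]
```

View pics/w3.png

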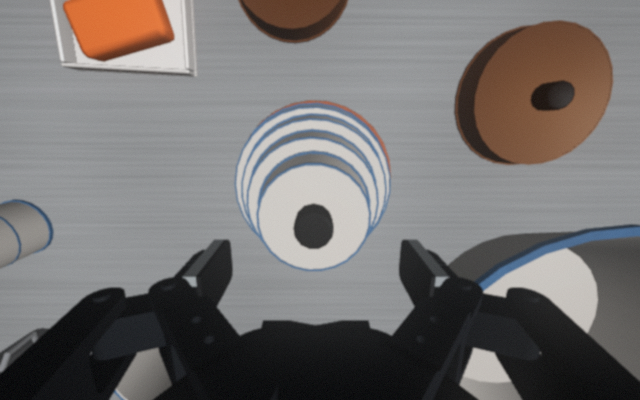

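The knob sits at (313,226), centred between the pads at (230..402). I'll go down and grip.

>>> step_arm --pt "0 0.02 0 0 0 0" --pt "0 0.014 0 0 0 0" --pt "0 0.006 0 0 0 0" --pt "0 0 0 0 0 0" --pt "0 0 0 0 0 0" --pt "0 0 0 0 0 0"

```text
time: 6.4
eef_pos: [0.4371, 0.3817, 0.3105]
orientation: [[1.0, 0.001, -0.0], [0.0, 0.001, 1.0], [0.001, -1.0, 0.001]]
contact_force: [1.4, 0.4, -0.2]
finger_gap: 1.005
```

>>> step_arm --pt "0 0 0 0 0 0" --pt "0 0 0 0 0 0" --pt "0 0 0 0 0 0" --pt "0 0 0 0 0 0" --pt "0 0 0 0 0 0" --pt "0 0 0 0 0 0" --pt "0 0 0 0 0 0" --pt "0 0 0 0 0 0" --pt "0 0 0 0 0 0" --pt "0 0 0 0 0 0" --gripper -1

```text
time: 7.4
eef_pos: [0.4368, 0.3815, 0.3099]
orientation: [[1.0, 0.0, -0.001], [0.001, 0.0, 1.0], [0.0, -1.0, 0.0]]
contact_force: [-0.1, 0.5, 1.3]
finger_gap: 0.28
```

```bash
python3 - <<'E'
from h import *
s=read_state();print(s["eef_pos"],s["finger_gap"],s["contact_force"])
d=get_image("wrist");cv2.imwrite("pics/w4.png",d["image"][:,:,::-1])
E
```

```text
[0.43680556 0.38152238 0.30986813] 0.279817255649268 [-0.05459984  0.46682604  1.32454027]
```

View pics/w4.png

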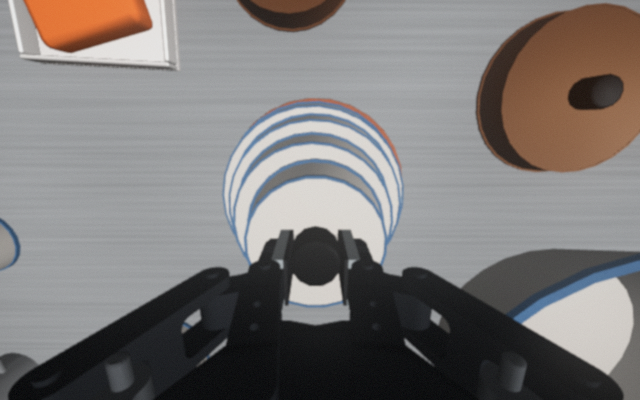

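>>> step_arm --pt "0 -0.01 0 0 0 0" --pt "0 -0.02 0 0 0 0" --pt "0 -0.03 0 0 0 0" --pt "0.005 0 -0.03 0 0 0" --pt "0.005 0 -0.03 0 0 0" --pt "0.005 0 -0.03 0 0 0" --pt "0.005 0 -0.03 0 0 0" --pt "0.005 0 -0.03 0 0 0" --pt "0.005 0 -0.03 0 0 0" --pt "0.005 0 -0.03 0 0 0" --pt "0.005 0 -0.03 0 0 0" --pt "0.005 0 -0.03 0 0 0" --pt "0.005 0 -0.03 0 0 0" --pt "0.005 0 -0.025 0 0 0" --pt "0 0 0 0 0 0" --pt "0 0 0 0 0 0" --pt "0 0 0 0 0 0"

```text
time: 9.15
eef_pos: [0.4916, 0.057, 0.3697]
orientation: [[1.0, -0.0, -0.001], [0.001, 0.0, 1.0], [-0.0, -1.0, 0.0]]
contact_force: [-0.2, 0.5, 0.4]
finger_gap: 0.279
```

```bash
cat >> h.py <<'E'
PILE=[(2,.0565,.074),(3,.0695,.043),(4,.0825,.012)]
CAN={1:((341,189),.033,.072),2:((287,143),.046,.080),3:((466,203),.059,.088),4:((403,143),.072,.096)}
E
python3 - <<'E'
from h import *
s=read_state();print(s["eef_pos"],s["finger_gap"],s["contact_force"])
d=get_image("wrist");cv2.imwrite("pics/w5.png",d["image"][:,:,::-1])
d=get_image("top");k,st=knob(d,(205,255,180,230));print(k,st,onz(d,k,.127))
b=blue(d["image"]);y,x=np.nonzero(b);kk=np.hypot(x-230,y-204)<32;P=np.c_[x,y][kk]
for n,R,z in PILE:
    print(n,circ(onz(d,P,z),R-.0005,np.array([.4374,.38]),tol=.0015,span=.015))
cv2.imwrite("pics/t5.png",cv2.resize(d["image"][120:260,190:390,::-1],None,fx=4,fy=4,interpolation=cv2.INTER_CUBIC))
E
```

```text
[0.49162482 0.05699893 0.36974764] 0.27905030997245317 [-0.22021774  0.53315852  0.3812213 ]
[224.92105263 203.94736842] [17 21  7  7 38] [[0.43532548 0.3772507 ]]
2 (array([0.4417991 , 0.36776051]), np.int64(13), 19, np.float64(0.0014126408955003563))
3 (array([0.44367051, 0.36390154]), np.int64(28), 47, np.float64(0.0014879828546102076))
4 (array([0.43772541, 0.37966501]), np.int64(45), 57, np.float64(0.001166429272686029))
```

View pics/w5.png

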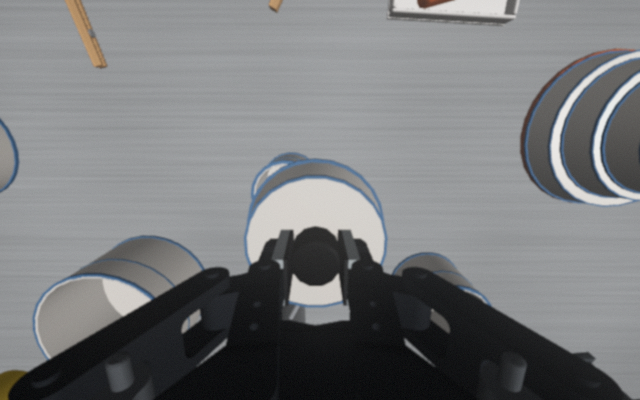

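View pics/t5.png

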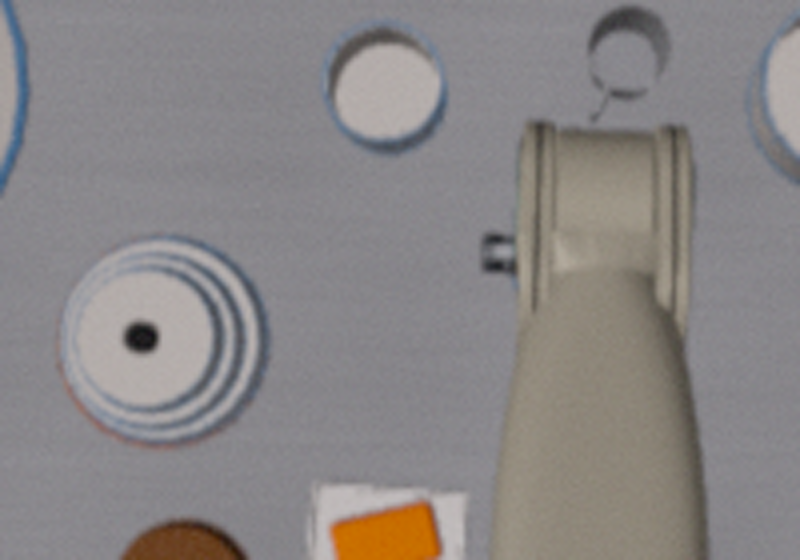

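```bash
python3 - <<'E'
from h import *
s=read_state();e=s["eef_pos"]
d=get_image("wrist")
b=blue(d["image"]);y,x=np.nonzero(b);kk=(x>240)&(x<392)&(y>150)&(y<310);P=np.c_[x,y][kk]
z=e[2]-.310+.105
r=circ(onz(d,P,z),.0435-.0005,e[:2],tol=.0012,span=.012);print(r,r[0]-e[:2])
m=(d["image"].min(2)>185).astype(np.uint8)
c,_=cv2.findContours(m[150:310,235:395],cv2.RETR_EXTERNAL,cv2.CHAIN_APPROX_NONE);c=max(c,key=len)[:,0]+[235,150]
r=circ(onz(d,c,z+.031),.0395-.0007,e[:2],tol=.0012,span=.012);print(r,r[0]-e[:2])
E
```

```text
(array([0.49117308, 0.05722753]), np.int64(662), 974, np.float64(0.001062520470890044)) [-4.64265694e-04 -4.75776866e-05]
(array([0.49314584, 0.05716487]), np.int64(210), 227, np.float64(0.0006693835950907642)) [ 0.0015085  -0.00011024]
```

>>> step_arm --pt "0.003 0 -0.015 0 0 0" --pt "0 0 -0.0145 0 0 0" --pt "0 0 0 0 0 0" --pt "0 0.025 0 0 0 0" --pt "0 0.025 0 0 0 0" --pt "0 0.01 0 0 0 0" --pt "0 0 0 0 0 0" --pt "0 0 0 0 0 0"

```text
time: 10.1
eef_pos: [0.4952, 0.0271, 0.3103]
orientation: [[1.0, 0.001, -0.001], [0.001, 0.0, 1.0], [0.001, -1.0, 0.0]]
contact_force: [-0.1, -0.4, -0.5]
finger_gap: 0.276
```

```bash
python3 - <<'E'
from h import *
s=read_state();print(s["eef_pos"],s["finger_gap"],s["contact_force"])
d=get_image("wrist");cv2.imwrite("pics/w6.png",d["image"][:,:,::-1])
d=get_image("scene");cv2.imwrite("pics/s6.png",cv2.resize(d["image"][150:270,190:350,::-1],None,fx=5,fy=5,interpolation=cv2.INTER_CUBIC))
E
```

```text
[0.49520089 0.0270878  0.3102877 ] 0.27586329558565126 [-0.10223816 -0.37977685 -0.46913246]
```

View pics/w6.png

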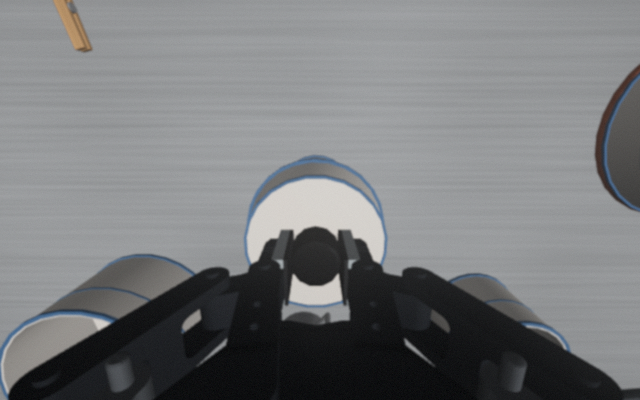

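View pics/s6.png

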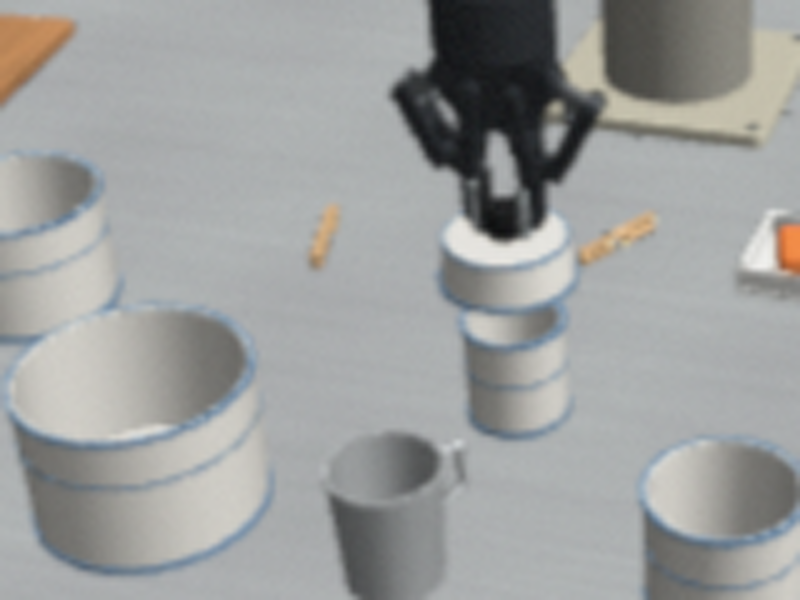

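The lid is held level and centred over the smallest canister. I'll lower it.

>>> step_arm --pt "0 0.015 0 0 0 0" --pt "0 0.015 0 0 0 0" --pt "0 0.01 0 0 0 0" --pt "0 0.01 0 0 0 0" --pt "0 0.005 0 0 0 0" --pt "0 0.004 0 0 0 0" --pt "0 0 0 0 0 0" --pt "0 0 0 0 0 0"

```text
time: 11.0
eef_pos: [0.4952, 0.027, 0.251]
orientation: [[1.0, 0.001, -0.001], [0.001, -0.0, 1.0], [0.001, -1.0, -0.0]]
contact_force: [-0.5, 0.6, -0.7]
finger_gap: 0.281
```

>>> step_arm --pt "0 0.001 0 0 0 0" --pt "0 0 0 0 0 0"

```text
time: 11.2
eef_pos: [0.4953, 0.0269, 0.2502]
orientation: [[1.0, 0.001, -0.001], [0.001, -0.0, 1.0], [0.001, -1.0, -0.0]]
contact_force: [-0.6, 0.3, 1.2]
finger_gap: 0.278
```

Nearly down with no side forces, so I'll release, then rise and look.

>>> step_arm --pt "0 0.0005 0 0 0 0" --pt "0 0 0 0 0 0" --pt "0 0 0 0 0 0" --pt "0 0 0 0 0 0" --pt "0 0 0 0 0 0" --pt "0 0 0 0 0 0" --pt "0 0 0 0 0 0" --pt "0 0 0 0 0 0" --gripper 1

```text
time: 12.0
eef_pos: [0.4949, 0.027, 0.2492]
orientation: [[1.0, 0.0, -0.001], [0.001, 0.0, 1.0], [0.0, -1.0, 0.0]]
contact_force: [-0.1, 0.1, 0.1]
finger_gap: 1.0
```

>>> step_arm --pt "0 -0.01 0 0 0 0" --pt "0 -0.03 0 0 0 0" --pt "0 -0.04 0 0 0 0" --pt "0 -0.04 0 0 0 0" --pt "-0.005 -0.01 0.04 0 0 0" --pt "-0.005 0 0.04 0 0 0" --pt "-0.005 0 0.04 0 0 0" --pt "-0.005 0 0.04 0 0 0" --pt "-0.005 0 0.04 0 0 0" --pt "-0.005 0 0.04 0 0 0" --pt "-0.005 0 0.04 0 0 0" --pt "-0.01 0 0.04 0 0 0" --pt "-0.01 0 0.04 0 0 0" --pt "0 0 0.02 0 0 0" --pt "0 0 0 0 0 0" --pt "0 0 0 0 0 0" --pt "0 0 0 0 0 0"

```text
time: 13.7
eef_pos: [0.44, 0.4058, 0.3793]
orientation: [[1.0, -0.0, 0.001], [-0.001, -0.001, 1.0], [-0.0, -1.0, -0.001]]
contact_force: [-0.3, 0.2, 0.6]
finger_gap: 0.999
```

```bash
python3 - <<'E'
from h import *
s=read_state();print(s["eef_pos"],s["finger_gap"],s["contact_force"])
d=get_image("wrist");cv2.imwrite("pics/w7.png",d["image"][:,:,::-1])
d=get_image("scene");cv2.imwrite("pics/s7.png",cv2.resize(d["image"][170:290,165:445,::-1],None,fx=2.85,fy=2.85,interpolation=cv2.INTER_CUBIC))
E
```

```text
[0.44004276 0.40584187 0.37933678] 0.9990963180874204 [-0.34376884  0.15742499  0.58789642]
```

View pics/w7.png

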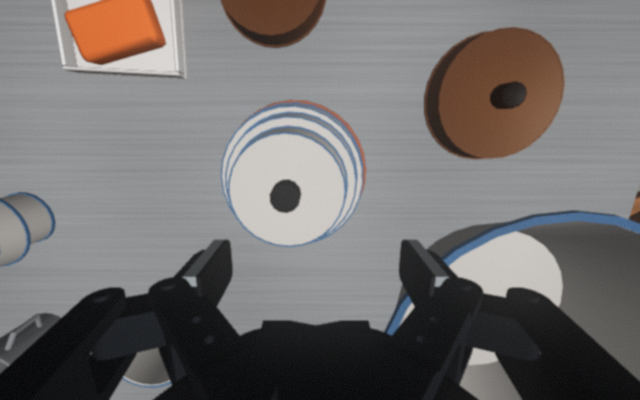

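View pics/s7.png

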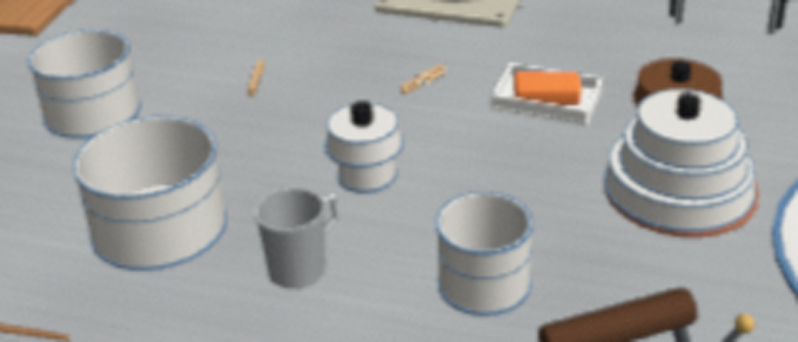

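Lid 1 is seated level at scene crop (362,135). Lid 2's knob is now at wrist (285,196), so I'll measure that disc.

```bash
cat >> h.py <<'E'
def disc(d,box,z,R,c0,thr=185):
    x0,x1,y0,y1=box
    m=(d["image"].min(2)>thr).astype(np.uint8)
    n,l,s,c=cv2.connectedComponentsWithStats(m[y0:y1,x0:x1]);i=1+np.argmax(s[1:,4])
    c,_=cv2.findContours((l==i).astype(np.uint8),cv2.RETR_EXTERNAL,cv2.CHAIN_APPROX_NONE);c=max(c,key=len)[:,0]+[x0,y0]
    return circ(onz(d,c,z),R-.0007,c0,tol=.0015,span=.02)
E
python3 - <<'E'
from h import *
d=get_image("wrist");e=read_state()["eef_pos"]
k,s=knob(d,(255,320,165,225));p=onz(d,k,.125)[0];print(k,p)
r=disc(d,(215,375,95,252),.105,.0525,p);print(r,r[0]-e[:2])
E
```

```text
[284.88461538 195.66420118] [0.43315375 0.3802247 ]
(array([0.43530216, 0.3795761 ]), np.int64(180), 316, np.float64(0.0014721386727990363)) [-0.00479498 -0.02620078]
```

>>> step_arm --pt "-0.0045 0 -0.013 0 0 0" --pt "0 0 -0.013 0 0 0" --pt "0 0.02 0 0 0 0" --pt "0 0.03 0 0 0 0" --pt "0 0.01 0 0 0 0" --pt "0 0 0 0 0 0" --pt "0 0 0 0 0 0" --pt "0 0 0 0 0 0"

```text
time: 14.65
eef_pos: [0.4358, 0.3812, 0.3208]
orientation: [[1.0, 0.002, -0.0], [0.0, 0.001, 1.0], [0.002, -1.0, 0.001]]
contact_force: [-0.3, 0.2, 0.4]
finger_gap: 0.997
```

```bash
python3 - <<'E'
from h import *
d=get_image("wrist");e=read_state()["eef_pos"];print(e)
cv2.imwrite("pics/w8.png",d["image"][:,:,::-1])
E
```

```text
[0.43583052 0.38130933 0.32080605]
```

View pics/w8.png

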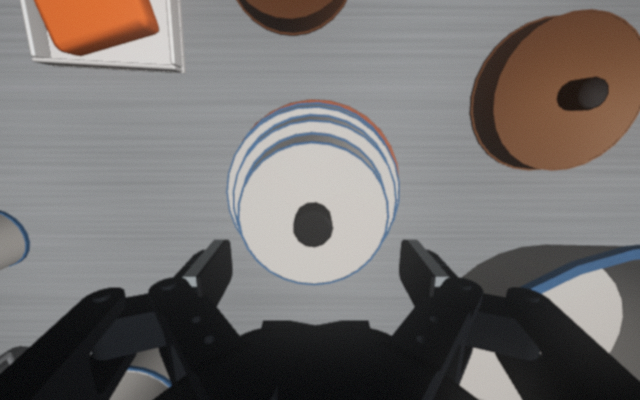

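>>> step_arm --pt "0 0.02 0 0 0 0" --pt "0 0.014 0 0 0 0" --pt "0 0.0075 0 0 0 0" --pt "0 0 0 0 0 0" --pt "0 0 0 0 0 0" --pt "0 0 0 0 0 0"

```text
time: 15.3
eef_pos: [0.4356, 0.3812, 0.2784]
orientation: [[1.0, 0.001, -0.001], [0.001, 0.001, 1.0], [0.001, -1.0, 0.001]]
contact_force: [-1.0, 0.1, -0.5]
finger_gap: 0.997
```

>>> step_arm --pt "0 0 0 0 0 0" --pt "0 0 0 0 0 0" --pt "0 0 0 0 0 0" --pt "0 0 0 0 0 0" --pt "0 0 0 0 0 0" --pt "0 0 0 0 0 0" --pt "0 0 0 0 0 0" --pt "0 0 0 0 0 0" --pt "0 0 0 0 0 0" --pt "0 0 0 0 0 0" --gripper -1

```text
time: 16.3
eef_pos: [0.4353, 0.3811, 0.2779]
orientation: [[1.0, 0.0, -0.001], [0.001, 0.001, 1.0], [0.0, -1.0, 0.001]]
contact_force: [-0.1, 0.1, 1.0]
finger_gap: 0.28
```

>>> step_arm --pt "0 -0.01 0 0 0 0" --pt "0 -0.03 0 0 0 0" --pt "0 -0.04 0 0 0 0" --pt "0 -0.01 0 0 0 0" --pt "0.025 0 -0.02 0 0 0" --pt "0.025 0 -0.02 0 0 0" --pt "0.025 0 -0.02 0 0 0" --pt "0.025 0 -0.02 0 0 0" --pt "0.025 0 -0.02 0 0 0" --pt "0.025 0 -0.02 0 0 0" --pt "0.025 0 -0.02 0 0 0" --pt "0.025 0 -0.02 0 0 0" --pt "0 0 0 0 0 0" --pt "0 0 0 0 0 0" --pt "0 0 0 0 0 0"

```text
time: 17.8
eef_pos: [0.6345, 0.2214, 0.3671]
orientation: [[1.0, -0.002, -0.001], [0.001, -0.0, 1.0], [-0.002, -1.0, -0.0]]
contact_force: [-0.5, 0.0, -1.7]
finger_gap: 0.28
```

```bash
python3 - <<'E'
from h import *
s=read_state();e=s["eef_pos"];print(e,s["finger_gap"],s["contact_force"])
d=get_image("wrist");cv2.imwrite("pics/w9.png",d["image"][:,:,::-1])
z=e[2]-.1745
print(disc(d,(200,430,120,330),z,.0525,e[:2])[0]-e[:2])
d=get_image("scene");cv2.imwrite("pics/s9.png",cv2.resize(d["image"][130:290,165:445,::-1],None,fx=2.85,fy=2.85,interpolation=cv2.INTER_CUBIC))
E
```

```text
[0.63448058 0.2213667  0.36706018] 0.28020157078673763 [-0.45795013  0.01493937 -1.7381764 ]
[ 0.00057583 -0.00023359]
```

View pics/w9.png

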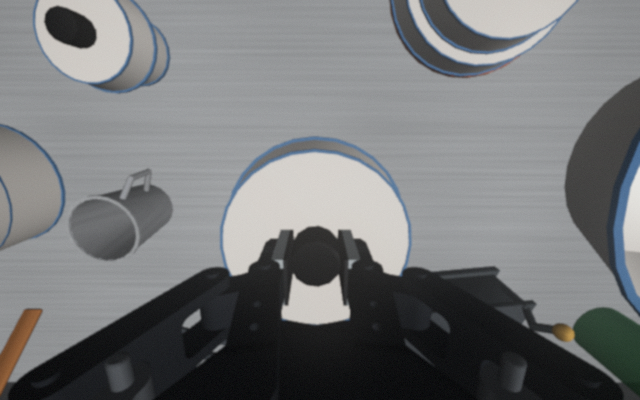

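View pics/s9.png

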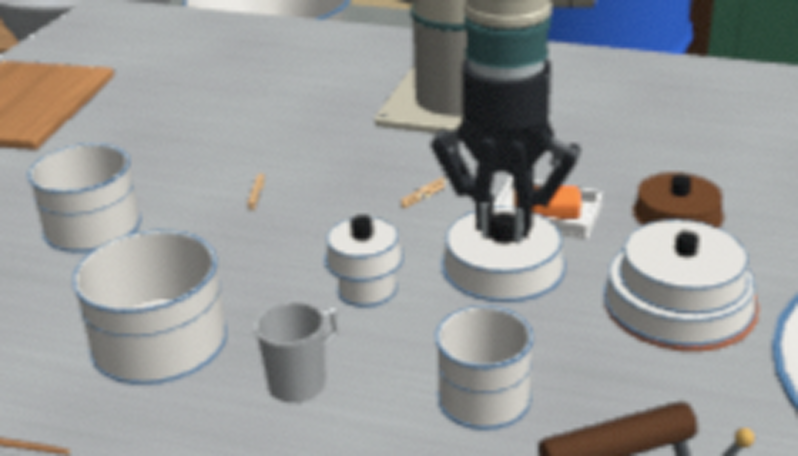

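>>> step_arm --pt "0.004 0 -0.017 0 0 0" --pt "0 0 0 0 0 0" --pt "0 0.02 0 0 0 0" --pt "0 0.02 0 0 0 0" --pt "0 0.01 0 0 0 0" --pt "0 0 0 0 0 0" --pt "0 0 0 0 0 0"

```text
time: 18.6
eef_pos: [0.6394, 0.2041, 0.3181]
orientation: [[1.0, 0.0, -0.001], [0.001, 0.0, 1.0], [0.0, -1.0, 0.0]]
contact_force: [0.9, 0.0, 0.3]
finger_gap: 0.28
```

```bash
python3 - <<'E'
from h import *
s=read_state();e=s["eef_pos"];print(e,s["finger_gap"],s["contact_force"])
d=get_image("scene");cv2.imwrite("pics/s10.png",cv2.resize(d["image"][180:300,275:435,::-1],None,fx=5,fy=5,interpolation=cv2.INTER_CUBIC))
E
```

```text
[0.63942367 0.20405355 0.31810096] 0.28008628010648695 [0.91536034 0.02335776 0.28112692]
```

View pics/s10.png

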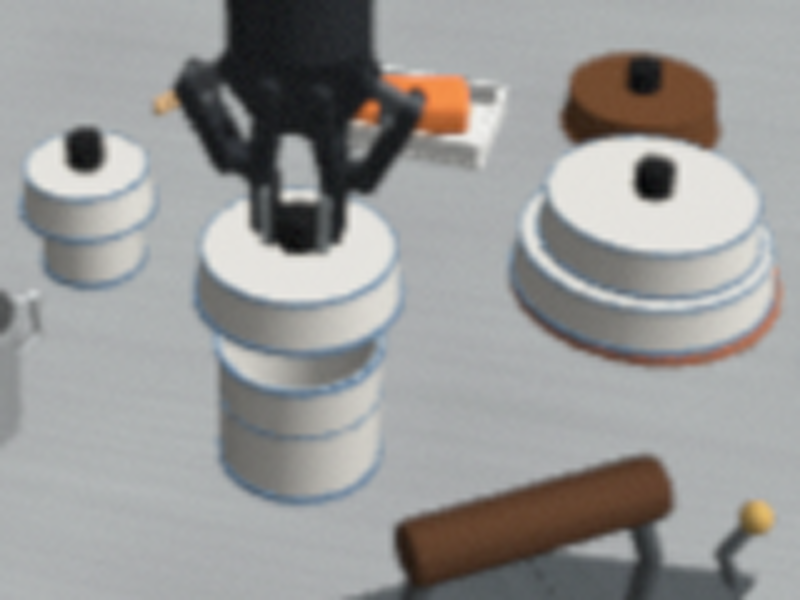

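Lid 2 is aligned over its canister. I'll lower it by 61 mm.

>>> step_arm --pt "0 0.015 0 0 0 0" --pt "0 0.015 0 0 0 0" --pt "0 0.01 0 0 0 0" --pt "0 0.01 0 0 0 0" --pt "0 0.006 0 0 0 0" --pt "0 0.004 0 0 0 0" --pt "0 0 0 0 0 0" --pt "0 0.001 0 0 0 0" --pt "0 0 0 0 0 0"

```text
time: 19.55
eef_pos: [0.6397, 0.2041, 0.2572]
orientation: [[1.0, 0.001, -0.0], [0.0, 0.0, 1.0], [0.001, -1.0, 0.0]]
contact_force: [-0.0, -0.3, -1.2]
finger_gap: 0.285
```

>>> step_arm --pt "0 0.0005 0 0 0 0" --pt "0 0 0 0 0 0"

```text
time: 19.75
eef_pos: [0.6397, 0.2041, 0.257]
orientation: [[1.0, 0.001, -0.0], [0.0, 0.0, 1.0], [0.001, -1.0, 0.0]]
contact_force: [0.0, -0.2, 1.8]
finger_gap: 0.278
```

>>> step_arm --pt "0 0.0005 0 0 0 0" --pt "0 0 0 0 0 0" --pt "0 0 0 0 0 0" --pt "0 0 0 0 0 0" --pt "0 0 0 0 0 0" --pt "0 0 0 0 0 0" --pt "0 0 0 0 0 0" --pt "0 0 0 0 0 0" --gripper 1

```text
time: 20.55
eef_pos: [0.6393, 0.204, 0.2557]
orientation: [[1.0, -0.0, -0.0], [0.0, 0.0, 1.0], [-0.0, -1.0, 0.0]]
contact_force: [-0.6, -0.4, 0.0]
finger_gap: 1.0
```

>>> step_arm --pt "0 -0.01 0 0 0 0" --pt "0 -0.03 0 0 0 0" --pt "0 -0.03 0 0 0 0" --pt "0 -0.03 0 0 0 0" --pt "-0.03 0 0.025 0 0 0" --pt "-0.03 0 0.025 0 0 0" --pt "-0.03 0 0.025 0 0 0" --pt "-0.03 0 0.025 0 0 0" --pt "-0.03 0 0.025 0 0 0" --pt "-0.03 0 0.025 0 0 0" --pt "-0.03 0 0.025 0 0 0" --pt "0 0 0 0 0 0" --pt "0 0 0 0 0 0" --pt "0 0 0 0 0 0"

```text
time: 21.95
eef_pos: [0.4299, 0.3786, 0.3563]
orientation: [[1.0, 0.001, 0.0], [-0.0, 0.0, 1.0], [0.001, -1.0, 0.0]]
contact_force: [-0.1, -0.8, 1.3]
finger_gap: 1.001
```

```bash
python3 - <<'E'
from h import *
s=read_state();e=s["eef_pos"];print(e,s["finger_gap"],s["contact_force"])
d=get_image("wrist");cv2.imwrite("pics/w11.png",d["image"][:,:,::-1])
d=get_image("scene");cv2.imwrite("pics/s11.png",cv2.resize(d["image"][130:290,165:445,::-1],None,fx=2.85,fy=2.85,interpolation=cv2.INTER_CUBIC))
E
```

```text
[0.42993667 0.37864911 0.35626359] 1.000846868877773 [-0.1201968  -0.83271203  1.25657747]
```

View pics/w11.png

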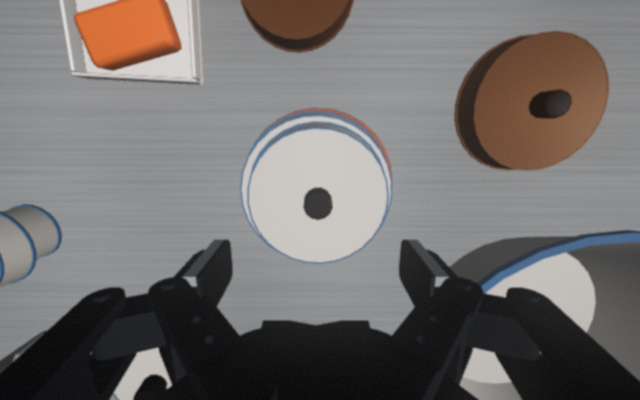

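View pics/s11.png

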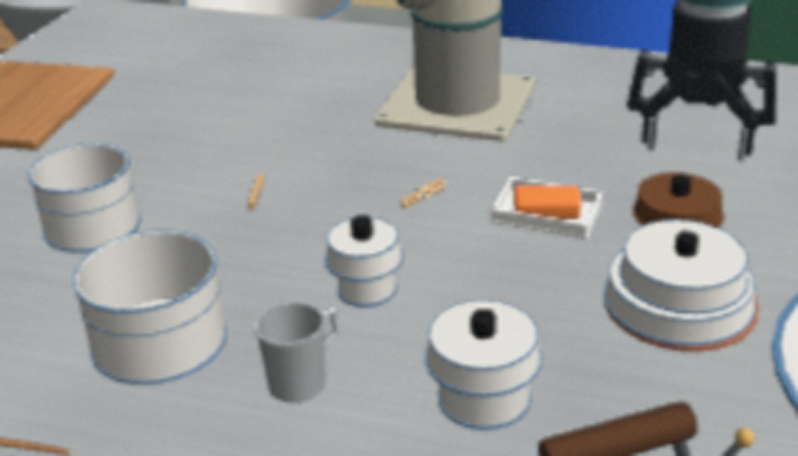

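Lid 2 is seated level. Next is lid 3.

```bash
python3 - <<'E'
from h import *
d=get_image("wrist");e=read_state()["eef_pos"]
k,s=knob(d,(290,345,175,230));p=onz(d,k,.094)[0];print(k,p)
r=disc(d,(235,400,105,270),.074,.0655,p);print(r,r[0]-e[:2])
E
```

```text
[317.8006483  203.13938412] [0.43226531 0.38038143]
(array([0.43584125, 0.37979332]), np.int64(201), 280, np.float64(0.0012808664936675054)) [0.00560224 0.00152266]
```

>>> step_arm --pt "0.005 0.01 0.0015 0 0 0" --pt "0 0.03 0 0 0 0" --pt "0 0.025 0 0 0 0" --pt "0 0 0 0 0 0" --pt "0 0 0 0 0 0" --pt "0 0 0 0 0 0"

```text
time: 22.7
eef_pos: [0.4351, 0.3807, 0.2919]
orientation: [[1.0, 0.002, -0.0], [0.0, 0.001, 1.0], [0.002, -1.0, 0.001]]
contact_force: [0.3, 0.3, -0.5]
finger_gap: 0.998
```

```bash
python3 - <<'E'
from h import *
d=get_image("wrist");e=read_state()["eef_pos"];print(e)
k,s=knob(d,(290,345,175,245));print(k,s)
r=disc(d,(200,430,95,320),.074,.0655,e[:2]);print(r,r[0]-e[:2])
E
```

```text
[0.43514285 0.38086364 0.29228571]
[314.71149144 223.53789731] [   7   28   37   42 1227]
(array([0.43152355, 0.37992345]), np.int64(267), 365, np.float64(0.0013301736730254492)) [-0.0036193  -0.00094018]
```

>>> step_arm --pt "0 0.02 0 0 0 0" --pt "0 0.015 0 0 0 0" --pt "0 0.009 0 0 0 0" --pt "0 0 0 0 0 0" --pt "0 0 0 0 0 0" --pt "0 0 0 0 0 0"

```text
time: 23.35
eef_pos: [0.4348, 0.3808, 0.2479]
orientation: [[1.0, 0.002, -0.001], [0.001, 0.001, 1.0], [0.002, -1.0, 0.001]]
contact_force: [0.9, -0.5, -0.2]
finger_gap: 1.002
```

>>> step_arm --pt "0 0 0 0 0 0" --pt "0 0 0 0 0 0" --pt "0 0 0 0 0 0" --pt "0 0 0 0 0 0" --pt "0 0 0 0 0 0" --pt "0 0 0 0 0 0" --pt "0 0 0 0 0 0" --pt "0 0 0 0 0 0" --pt "0 0 0 0 0 0" --pt "0 0 0 0 0 0" --gripper -1

```text
time: 24.35
eef_pos: [0.4343, 0.3804, 0.2468]
orientation: [[1.0, 0.0, -0.0], [0.0, -0.0, 1.0], [0.0, -1.0, -0.0]]
contact_force: [-0.3, -1.6, 1.7]
finger_gap: 0.283
```

```bash
python3 - <<'E'
from h import *
d=get_image("wrist");s=read_state();e=s["eef_pos"];print(e,s["finger_gap"],s["contact_force"])
cv2.imwrite("pics/w12.png",d["image"][:,:,::-1])
E
```

```text
[0.43428125 0.38033756 0.24678671] 0.27948264473755324 [-0.71499416 -2.67088633  2.27433538]
```

View pics/w12.png

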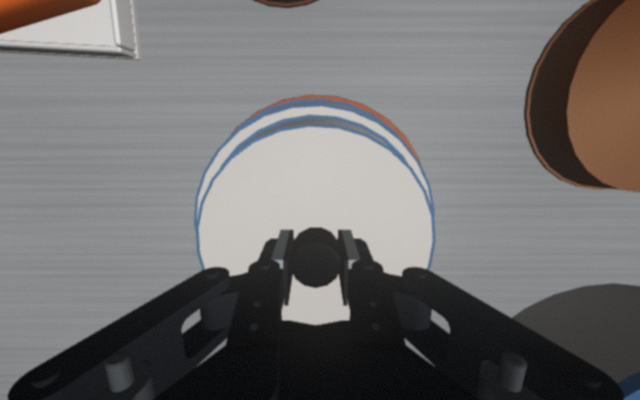

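>>> step_arm --pt "0 -0.01 0 0 0 0" --pt "0 -0.025 0 0 0 0" --pt "0 -0.035 0 0 0 0" --pt "0 -0.035 0 0 0 0" --pt "0 -0.01 0 0 0 0" --pt "0 0 -0.01 0 0 0" --pt "0 0 -0.02 0 0 0" --pt "0 0 -0.03 0 0 0" --pt "0 0 -0.035 0 0 0" --pt "0 0 -0.035 0 0 0" --pt "0 0 -0.035 0 0 0" --pt "0 0 -0.035 0 0 0" --pt "0 0 -0.035 0 0 0" --pt "0 0 -0.035 0 0 0" --pt "0 0 -0.035 0 0 0" --pt "0 0 -0.035 0 0 0" --pt "0 0 -0.035 0 0 0" --pt "0 0 -0.035 0 0 0" --pt "0 0 -0.035 0 0 0" --pt "0 0 -0.035 0 0 0"

```text
time: 26.4
eef_pos: [0.4319, -0.1012, 0.359]
orientation: [[1.0, -0.005, 0.001], [-0.001, 0.002, 1.0], [-0.005, -1.0, 0.002]]
contact_force: [1.1, -0.9, -1.0]
finger_gap: 0.277
```

>>> step_arm --pt "0 0 -0.035 0 0 0" --pt "0.005 0 -0.035 0 0 0" --pt "0.005 0 -0.035 0 0 0" --pt "0.005 0 -0.035 0 0 0" --pt "0.005 0 -0.035 0 0 0" --pt "0 0 -0.025 0 0 0" --pt "0 0 -0.01 0 0 0" --pt "0 0 0 0 0 0" --pt "0 0 0 0 0 0" --pt "0 0 0 0 0 0"

```text
time: 27.4
eef_pos: [0.454, -0.3083, 0.3611]
orientation: [[1.0, -0.001, -0.001], [0.001, 0.002, 1.0], [-0.001, -1.0, 0.002]]
contact_force: [-0.4, 0.1, -0.9]
finger_gap: 0.282
```

```bash
python3 - <<'E'
from h import *
d=get_image("wrist");s=read_state();e=s["eef_pos"];print(e,s["finger_gap"],s["contact_force"])
cv2.imwrite("pics/w13.png",d["image"][:,:,::-1])
print(disc(d,(180,450,95,340),e[2]-.173,.0655,e[:2])[0]-e[:2])
E
```

```text
[ 0.45423642 -0.30828419  0.36135149] 0.28164404880827554 [ 0.06131937  0.3413813  -1.07271443]
[0.00106145 0.00016251]
```

View pics/w13.png

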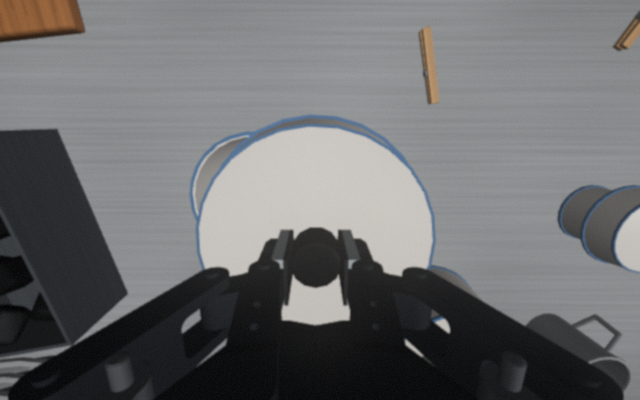

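>>> step_arm --pt "0.002 0 -0.02 0 0 0" --pt "0 0 -0.02 0 0 0" --pt "0 0 -0.0115 0 0 0" --pt "0 0 0 0 0 0" --pt "0 0.015 0 0 0 0" --pt "0 0.015 0 0 0 0" --pt "0 0.01 0 0 0 0" --pt "0 0 0 0 0 0" --pt "0 0 0 0 0 0" --pt "0 0 0 0 0 0"

```text
time: 28.45
eef_pos: [0.4569, -0.3613, 0.3226]
orientation: [[1.0, 0.001, -0.001], [0.001, -0.001, 1.0], [0.001, -1.0, -0.001]]
contact_force: [-0.3, -0.2, -1.2]
finger_gap: 0.278
```

```bash
python3 - <<'E'
from h import *
s=read_state();e=s["eef_pos"];print(e,s["finger_gap"],s["contact_force"])
d=get_image("scene");cv2.imwrite("pics/s14.png",cv2.resize(d["image"][130:250,130:290,::-1],None,fx=5,fy=5,interpolation=cv2.INTER_CUBIC))
E
```

```text
[ 0.45694568 -0.36127671  0.32256512] 0.2783098685223235 [-0.26327079 -0.15298862 -1.15613454]
```

View pics/s14.png

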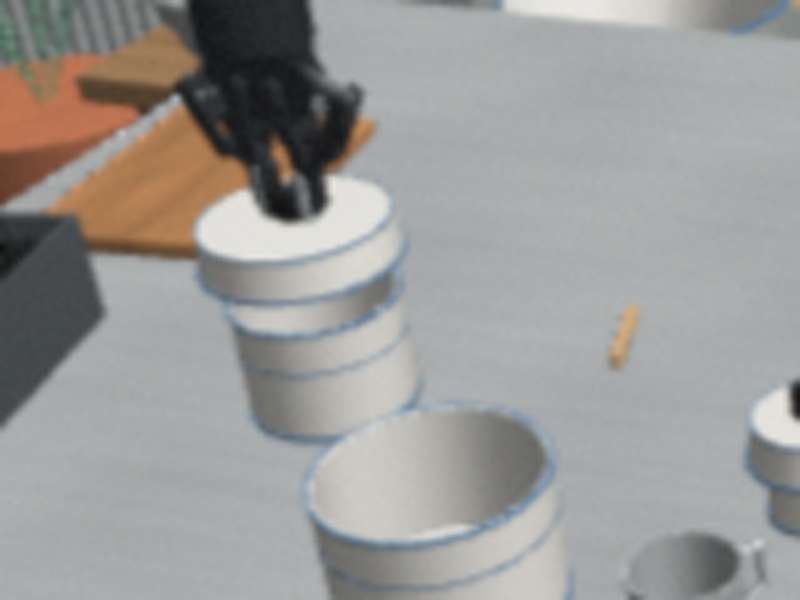

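>>> step_arm --pt "0 0 0.0025 0 0 0" --pt "0 0.015 0 0 0 0" --pt "0 0.015 0 0 0 0" --pt "0 0.01 0 0 0 0" --pt "0 0.01 0 0 0 0" --pt "0 0.005 0 0 0 0" --pt "0 0.0025 0 0 0 0" --pt "0 0 0 0 0 0" --pt "0 0 0 0 0 0"

```text
time: 29.4
eef_pos: [0.4569, -0.3588, 0.2647]
orientation: [[1.0, 0.001, -0.001], [0.001, -0.001, 1.0], [0.001, -1.0, -0.001]]
contact_force: [-0.4, -0.6, -0.9]
finger_gap: 0.279
```

>>> step_arm --pt "0 0.001 0 0 0 0" --pt "0 0 0 0 0 0"

```text
time: 29.6
eef_pos: [0.457, -0.3589, 0.2644]
orientation: [[1.0, 0.001, -0.0], [0.0, -0.001, 1.0], [0.001, -1.0, -0.001]]
contact_force: [-1.3, 0.0, 3.7]
finger_gap: 0.282
```

Contact is at 3.7 N and the height matches the rim. I'll release and go back to the pile.

>>> step_arm --pt "0 0 0 0 0 0" --pt "0 0 0 0 0 0" --pt "0 0 0 0 0 0" --pt "0 0 0 0 0 0" --pt "0 0 0 0 0 0" --pt "0 0 0 0 0 0" --pt "0 0 0 0 0 0" --pt "0 0 0 0 0 0" --gripper 1

```text
time: 30.4
eef_pos: [0.4566, -0.3586, 0.2632]
orientation: [[1.0, -0.0, -0.0], [0.0, 0.0, 1.0], [-0.0, -1.0, 0.0]]
contact_force: [0.4, 0.6, -0.1]
finger_gap: 0.999
```

>>> step_arm --pt "0 -0.01 0 0 0 0" --pt "0 -0.03 0 0 0 0" --pt "0 -0.03 0 0 0 0" --pt "0 -0.01 0 0 0 0" --pt "0 0 0.04 0 0 0" --pt "0 0 0.04 0 0 0" --pt "0 0 0.04 0 0 0" --pt "0 0 0.04 0 0 0" --pt "0 0 0.04 0 0 0" --pt "0 0 0.04 0 0 0" --pt "0 0 0.04 0 0 0" --pt "0 0 0.04 0 0 0" --pt "0 0 0.04 0 0 0" --pt "0 0 0.04 0 0 0" --pt "0 0 0.04 0 0 0" --pt "0 0 0.04 0 0 0" --pt "0 0 0.04 0 0 0" --pt "0 0 0.04 0 0 0" --pt "0 0 0.04 0 0 0" --pt "0 0 0.04 0 0 0"

```text
time: 32.4
eef_pos: [0.4558, 0.2831, 0.3432]
orientation: [[1.0, 0.0, -0.001], [0.001, -0.0, 1.0], [0.0, -1.0, -0.0]]
contact_force: [0.7, -0.6, 0.8]
finger_gap: 1.0
```

>>> step_arm --pt "0 0 0.04 0 0 0" --pt "-0.005 0 0.04 0 0 0" --pt "-0.005 0 0.04 0 0 0" --pt "-0.005 0 0.03 0 0 0" --pt "-0.005 0 0 0 0 0" --pt "0 0 0 0 0 0" --pt "0 0 0 0 0 0"

```text
time: 33.1
eef_pos: [0.436, 0.4306, 0.3429]
orientation: [[1.0, -0.001, -0.0], [0.0, -0.001, 1.0], [-0.001, -1.0, -0.001]]
contact_force: [-1.2, -1.0, -0.1]
finger_gap: 0.999
```

```bash
python3 - <<'E'
from h import *
s=read_state();e=s["eef_pos"];print(e,s["finger_gap"],s["contact_force"])
d=get_image("wrist");cv2.imwrite("pics/w15.png",d["image"][:,:,::-1])
d=get_image("scene");cv2.imwrite("pics/s15.png",cv2.resize(d["image"][130:290,165:445,::-1],None,fx=2.85,fy=2.85,interpolation=cv2.INTER_CUBIC))
E
```

```text
[0.43602386 0.43057527 0.34294935] 0.998793520677412 [-1.23846744 -0.96981467 -0.11669797]
```

View pics/w15.png

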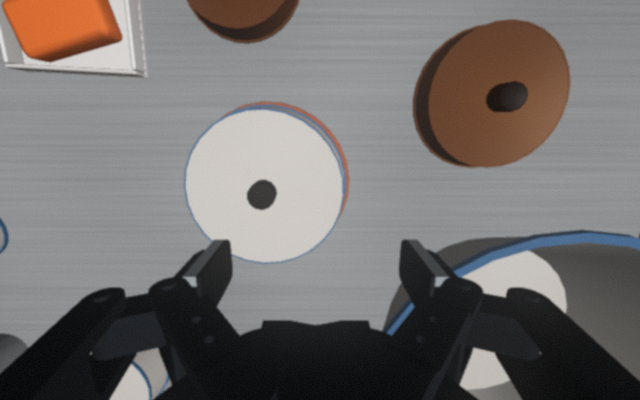

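View pics/s15.png

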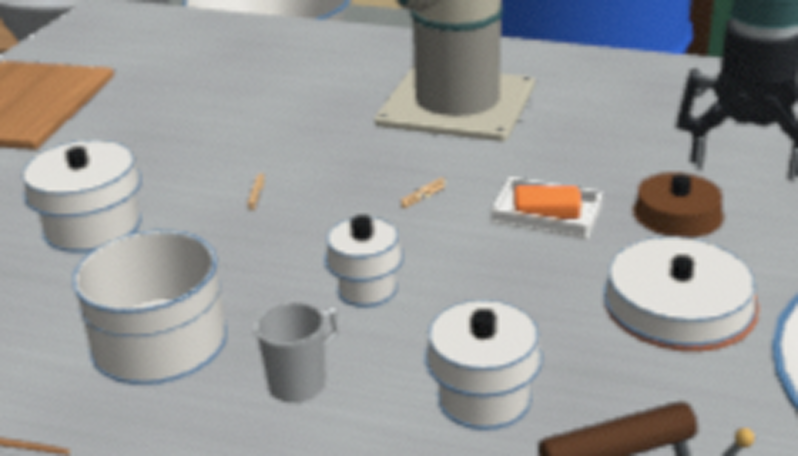

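Lid 3 is seated level. Lid 4's knob is at wrist (262,194).

```bash
python3 - <<'E'
from h import *
d=get_image("wrist");e=read_state()["eef_pos"]
k,s=knob(d,(235,295,170,220));p=onz(d,k,.063)[0];print(k,p)
r=disc(d,(175,360,95,270),.043,.0785,p);print(r,r[0]-e[:2])
E
```

```text
[261.57971014 193.88224638] [0.4347055  0.38042661]
(array([0.43798948, 0.3786834 ]), np.int64(232), 319, np.float64(0.0012325184997624672)) [ 0.00146341 -0.05163319]
```

>>> step_arm --pt "0 0 -0.025 0 0 0" --pt "0.0005 0 -0.0255 0 0 0" --pt "0 0.015 0 0 0 0" --pt "0 0.03 0 0 0 0" --pt "0 0.03 0 0 0 0" --pt "0 0.008 0 0 0 0" --pt "0 0 0 0 0 0" --pt "0 0 0 0 0 0" --pt "0 0 0 0 0 0"

```text
time: 34.15
eef_pos: [0.4377, 0.3815, 0.2621]
orientation: [[1.0, 0.003, -0.0], [0.0, 0.002, 1.0], [0.003, -1.0, 0.002]]
contact_force: [0.3, -0.4, -0.2]
finger_gap: 1.004
```

```bash
python3 - <<'E'
from h import *
d=get_image("wrist");e=read_state()["eef_pos"];print(e)
cv2.imwrite("pics/w16.png",d["image"][:,:,::-1])
E
```

```text
[0.43756764 0.3814676  0.26204254]
```

View pics/w16.png

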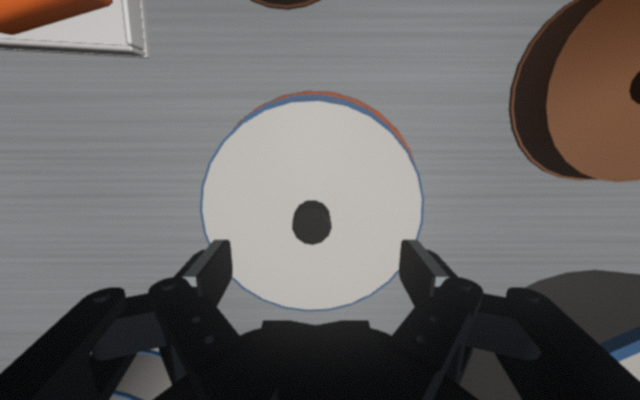

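>>> step_arm --pt "-0.001 0.02 -0.001 0 0 0" --pt "0 0.015 0 0 0 0" --pt "0 0.01 0 0 0 0" --pt "0 0 0 0 0 0" --pt "0 0 0 0 0 0" --pt "0 0 0 0 0 0"

```text
time: 34.8
eef_pos: [0.4363, 0.3804, 0.2163]
orientation: [[1.0, 0.002, -0.001], [0.001, 0.001, 1.0], [0.002, -1.0, 0.001]]
contact_force: [0.8, 0.7, 0.6]
finger_gap: 1.001
```

>>> step_arm --pt "0 0 0 0 0 0" --pt "0 0 0 0 0 0" --pt "0 0 0 0 0 0" --pt "0 0 0 0 0 0" --pt "0 0 0 0 0 0" --pt "0 0 0 0 0 0" --pt "0 0 0 0 0 0" --pt "0 0 0 0 0 0" --pt "0 0 0 0 0 0" --pt "0 0 0 0 0 0" --gripper -1

```text
time: 35.8
eef_pos: [0.4364, 0.3802, 0.216]
orientation: [[1.0, 0.002, -0.0], [0.0, 0.001, 1.0], [0.002, -1.0, 0.001]]
contact_force: [0.6, -0.8, 5.4]
finger_gap: 0.281
```

```bash
python3 - <<'E'
from h import *
d=get_image("wrist");s=read_state();e=s["eef_pos"];print(e,s["finger_gap"],s["contact_force"])
cv2.imwrite("pics/w17.png",d["image"][:,:,::-1])
E
```

```text
[0.43638508 0.38018547 0.21600815] 0.2803707210872438 [ 1.17104383 -1.19582674  5.6774483 ]
```

View pics/w17.png

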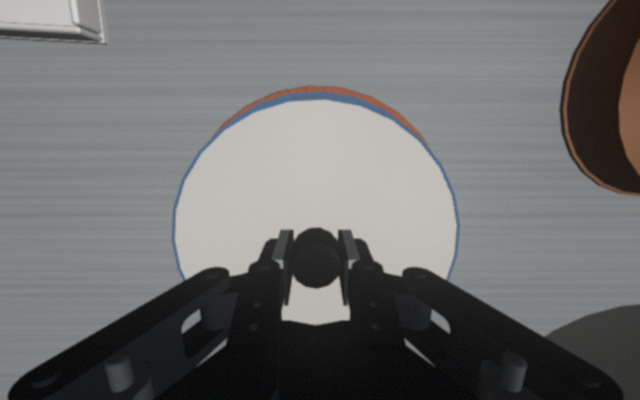

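>>> step_arm --pt "0 -0.01 0 0 0 0" --pt "0 -0.025 0 0 0 0" --pt "0 -0.035 0 0 0 0" --pt "0 -0.035 0 0 0 0" --pt "0 -0.035 0 0 0 0" --pt "0 -0.015 0 0 0 0" --pt "0 0 0 0 0 0" --pt "0 0 0 0 0 0"

```text
time: 36.65
eef_pos: [0.4352, 0.3797, 0.3692]
orientation: [[1.0, -0.002, -0.001], [0.001, -0.001, 1.0], [-0.002, -1.0, -0.001]]
contact_force: [-0.7, -0.4, -2.9]
finger_gap: 0.282
```

>>> step_arm --pt "0.004 0 -0.01 0 0 0" --pt "0.008 0 -0.02 0 0 0" --pt "0.012 0 -0.03 0 0 0" --pt "0.012 0 -0.03 0 0 0" --pt "0.012 0 -0.03 0 0 0" --pt "0.012 0 -0.03 0 0 0" --pt "0.012 0 -0.03 0 0 0" --pt "0.012 0 -0.03 0 0 0" --pt "0.012 0 -0.03 0 0 0" --pt "0.012 0 -0.03 0 0 0" --pt "0.012 0 -0.03 0 0 0" --pt "0.012 0 -0.03 0 0 0" --pt "0.012 0 -0.03 0 0 0" --pt "0.012 0 -0.03 0 0 0" --pt "0.012 0 -0.03 0 0 0" --pt "0.012 0 -0.03 0 0 0" --pt "0.012 0 -0.03 0 0 0" --pt "0.01 0 -0.03 0 0 0" --pt "0.004 0 -0.01 0 0 0" --pt "0 0 0 0 0 0"

```text
time: 38.65
eef_pos: [0.6416, -0.1418, 0.3681]
orientation: [[1.0, -0.003, 0.002], [-0.002, 0.001, 1.0], [-0.003, -1.0, 0.001]]
contact_force: [-0.6, -0.4, -2.1]
finger_gap: 0.28
```

>>> step_arm --pt "0 0 0 0 0 0" --pt "0 0 0 0 0 0"

```text
time: 38.85
eef_pos: [0.6413, -0.1388, 0.3696]
orientation: [[1.0, -0.002, -0.002], [0.002, 0.001, 1.0], [-0.002, -1.0, 0.001]]
contact_force: [-0.7, -0.4, -1.9]
finger_gap: 0.283
```

```bash
python3 - <<'E'
from h import *
d=get_image("wrist");s=read_state();e=s["eef_pos"];print(e,s["finger_gap"],s["contact_force"])
cv2.imwrite("pics/w18.png",d["image"][:,:,::-1])
print(disc(d,(150,480,75,340),e[2]-.173,.0785,e[:2])[0]-e[:2])
E
```

```text
[ 0.64145755 -0.13871547  0.36991266] 0.28314528560373103 [-0.19816365  0.56733779 -1.31451206]
[0.00173299 0.00017195]
```

View pics/w18.png

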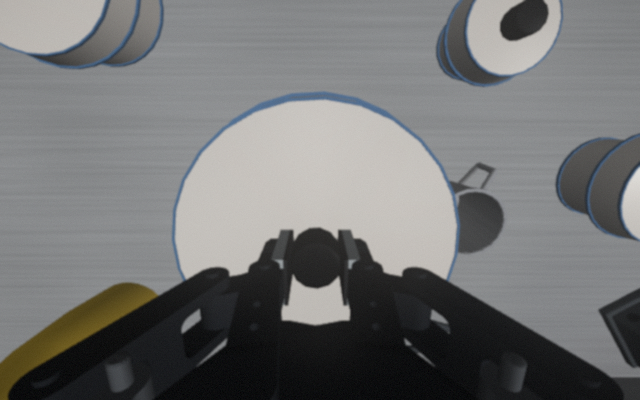

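>>> step_arm --pt "0.0005 0 -0.012 0 0 0" --pt "0 0 -0.0105 0 0 0" --pt "0 0 0 0 0 0" --pt "0 0.015 0 0 0 0" --pt "0 0.015 0 0 0 0" --pt "0 0.005 0 0 0 0" --pt "0 0 0 0 0 0" --pt "0 0 0 0 0 0" --pt "0 0 0 0 0 0"

```text
time: 39.8
eef_pos: [0.6428, -0.1624, 0.3357]
orientation: [[1.0, 0.001, -0.001], [0.001, -0.0, 1.0], [0.001, -1.0, -0.0]]
contact_force: [-0.8, -0.0, -2.1]
finger_gap: 0.278
```

```bash
python3 - <<'E'
from h import *
s=read_state();e=s["eef_pos"];print(e,s["finger_gap"],s["contact_force"])
d=get_image("scene");im=d["image"].copy()
cv2.imwrite("pics/s19.png",cv2.resize(im[160:280,165:325,::-1],None,fx=5,fy=5,interpolation=cv2.INTER_CUBIC))
E
```

```text
[ 0.64280824 -0.16241027  0.33572739] 0.2775402521003257 [-0.7765794  -0.00213912 -2.08151188]
```

View pics/s19.png

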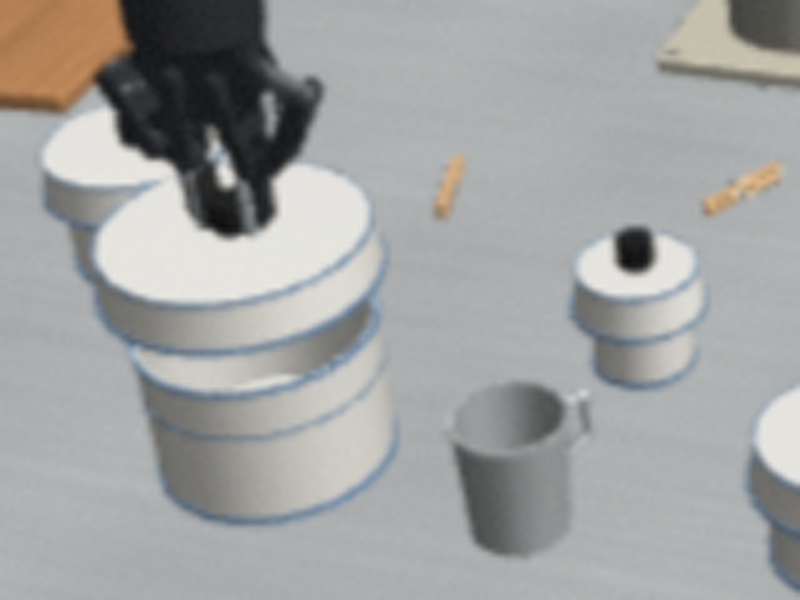

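>>> step_arm --pt "0 0 0.002 0 0 0" --pt "0 0.015 0 0 0 0" --pt "0 0.015 0 0 0 0" --pt "0 0.015 0 0 0 0" --pt "0 0.01 0 0 0 0" --pt "0 0.005 0 0 0 0" --pt "0 0.002 0 0 0 0" --pt "0 0 0 0 0 0" --pt "0 0 0 0 0 0"

```text
time: 40.75
eef_pos: [0.643, -0.1606, 0.2738]
orientation: [[1.0, 0.002, -0.0], [0.0, -0.001, 1.0], [0.002, -1.0, -0.001]]
contact_force: [0.2, 0.6, -2.4]
finger_gap: 0.281
```

>>> step_arm --pt "0 0.001 0 0 0 0" --pt "0 0 0 0 0 0"

```text
time: 40.95
eef_pos: [0.6427, -0.1605, 0.2725]
orientation: [[1.0, 0.001, -0.001], [0.001, -0.0, 1.0], [0.001, -1.0, -0.0]]
contact_force: [0.8, -0.4, -2.7]
finger_gap: 0.283
```

>>> step_arm --pt "0 0.001 0 0 0 0" --pt "0 0 0 0 0 0" --pt "0 0 0 0 0 0"

```text
time: 41.25
eef_pos: [0.6427, -0.1605, 0.2722]
orientation: [[1.0, 0.001, -0.001], [0.001, -0.0, 1.0], [0.001, -1.0, -0.0]]
contact_force: [-1.2, 0.6, 4.8]
finger_gap: 0.282
```

>>> step_arm --pt "0 0 0 0 0 0" --pt "0 0 0 0 0 0" --pt "0 0 0 0 0 0" --pt "0 0 0 0 0 0" --pt "0 0 0 0 0 0" --pt "0 0 0 0 0 0" --pt "0 0 0 0 0 0" --pt "0 0 0 0 0 0" --gripper 1

```text
time: 42.05
eef_pos: [0.6425, -0.1605, 0.2712]
orientation: [[1.0, 0.0, -0.0], [0.0, -0.0, 1.0], [0.0, -1.0, -0.0]]
contact_force: [-0.1, 0.0, 0.5]
finger_gap: 0.998
```

>>> step_arm --pt "0 -0.01 0 0 0 0" --pt "0 -0.03 0 0 0 0" --pt "0 -0.03 0 0 0 0" --pt "0 -0.03 0 0 0 0" --pt "0 -0.02 0 0 0 0" --pt "-0.03 0 0 0 0 0" --pt "-0.03 0 0 0 0 0" --pt "-0.03 0 0 0 0 0" --pt "-0.03 0 0 0 0 0" --pt "-0.03 0 0 0 0 0" --pt "-0.03 0 0 0 0 0" --pt "-0.03 0 0 0 0 0" --pt "-0.03 0 0 0 0 0" --pt "0 0 0 0 0 0" --pt "0 0 0 0 0 0" --pt "0 0 0 0 0 0"

```text
time: 43.65
eef_pos: [0.4033, -0.1609, 0.392]
orientation: [[1.0, 0.002, -0.001], [0.001, -0.001, 1.0], [0.002, -1.0, -0.001]]
contact_force: [-1.2, 0.5, 0.0]
finger_gap: 0.995
```

```bash
python3 - <<'E'
from h import *
s=read_state();e=s["eef_pos"];print(e,s["finger_gap"],s["contact_force"])
d=get_image("scene");im=d["image"].copy()
# expected skirt edges when seated
for c,R,h in [((.4950,.0276),.0435,.044),((.6387,.2043),.0565,.052),((.4565,-.3597),.0695,.060),((.6425,-.1613),.0825,.068)]:
    a=np.linspace(0,6.283,60);P=np.c_[c[0]+R*np.cos(a),c[1]+R*np.sin(a),0*a+h]
    cv2.polylines(im,[np.round(proj(d,P)*8).astype(int)],True,(255,0,0),1,cv2.LINE_AA,3)
for i,q in enumerate((d["image"],im)):
    cv2.imwrite(f"pics/s20{i}.png",cv2.resize(q[150:290,165:375,::-1],None,fx=3.8,fy=3.8,interpolation=cv2.INTER_CUBIC))
d=get_image("top");cv2.imwrite("pics/t20.png",cv2.resize(d["image"][110:230,260:500,::-1],None,fx=3.3,fy=3.3,interpolation=cv2.INTER_CUBIC))
for n,(px,R,h) in CAN.items():
    x,y=px;w=34
    k,st=knob(d,(x-w//2,x+w//2,y-w//2,y+w//2));print(n,k,st[4],onz(d,k,h+.023))
E
```

```text
[ 0.40334833 -0.16085714  0.3919864 ] 0.9950417259186558 [-1.16459451  0.46297003  0.00341902]
1 [341.8125 186.6875] 32 [[0.49678479 0.02714484]]
2 [285.35294118 139.        ] 34 [[0.63886406 0.2031339 ]]
3 [468.06666667 201.8       ] 45 [[ 0.4577618  -0.35634362]]
4 [404.5 139.5] 36 [[ 0.64269217 -0.15941844]]
```

View pics/s200.png

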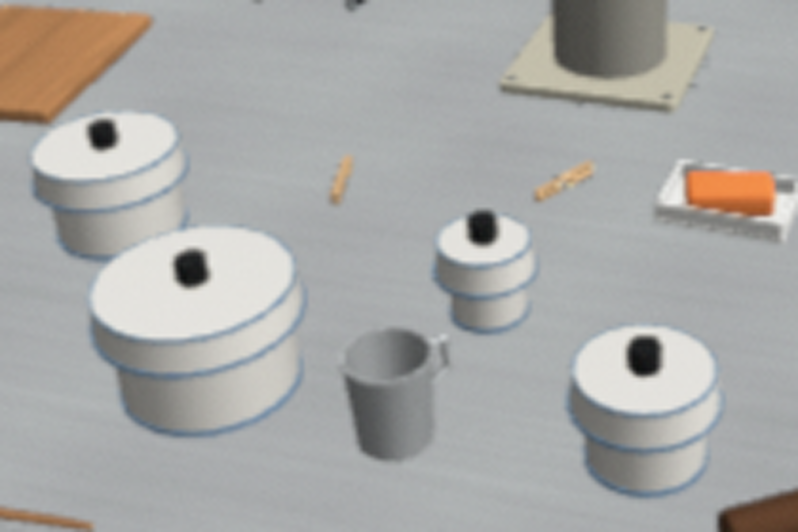

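View pics/s201.png

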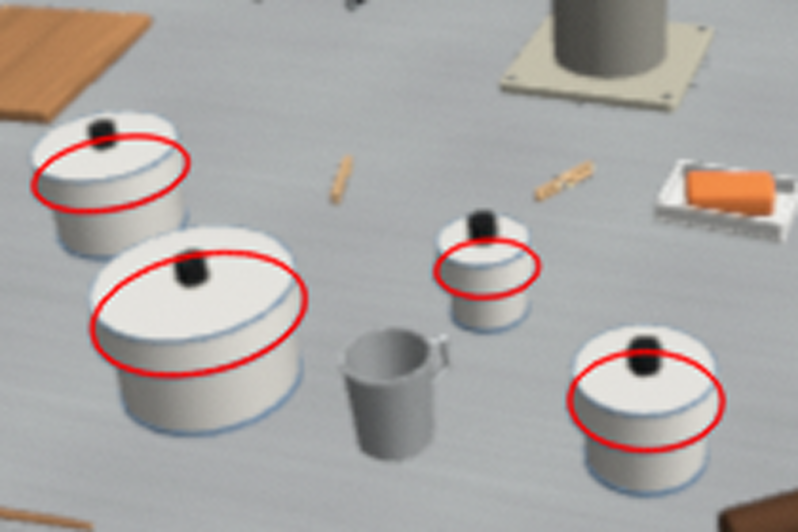

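View pics/t20.png

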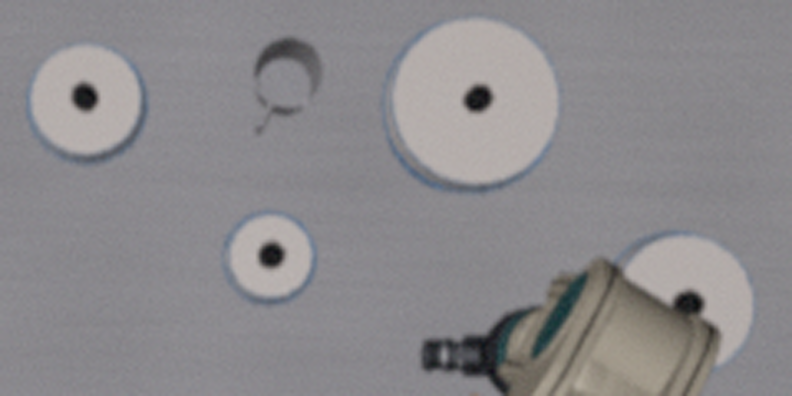

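The scene view shows all four skirt edges matching the predicted seated circles. The knob positions are within 4 mm of the canister axes, and the cup and canisters haven't moved. Handing in.

```bash
python3 -c "
from cell import sign_off;print(sign_off())"
```

```text
the job is handed in; nothing more can be done
None
```

I took the four white lids off the pile one at a time by their knobs, smallest first, and set each on the canister of its own size. I handed the job in shortly after 43.7 s on the robot's clock; the sign-off gave no verdict.

- **Fit:** in the last scene picture, every lid looked level and its lower edge matched the circle predicted for a fully seated lid. In the top view, the knobs were within about 4 mm of the canister axes measured at the start (limit 11 mm). Lid 3's knob was partly hidden by the arm, so its figure is less certain.
- **Other objects:** I saw no movement of the cup or canisters, and I left the brown look-alike lids alone. The open gripper was clear of everything.
- **Checks that disagreed:** most fits of the lids still in the pile from the first top view failed. One wrist-camera fit for lid 3 was about 4 mm off. I used the knob position and the wrist views instead, and the lids then measured centred in the grip to about 2 mm.

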